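# Lay keyed circuit modules in a sloping test nest

## Task

Fit the three keyed circuit modules into the sloping pocket of the test nest so that they interlock and each lies flush - silver heat sink on the left as seen from the robot, black block in the middle, blue block on the right, white dots at the upper edge. Then swing the nest's red-knobbed contact lever from leaning towards the robot fully over, away from it. Leave the red-blocked spare module and everything else loose on the bench where it is.

Things in the scene. Friction and masses are not known exactly. Their poses are not given: they have to be found in the camera images.
- left_mid (a point): Loose module, silver finned block. Green plate 93 (x) x 63 mm (y), 8 thick, 30 mm square block on it to 50 mm above the underside. T slot (17 mm neck) in its -y edge at x = 29 mm for the black module's tongue; 21 mm wide slot in its +y edge at x = -26 mm for a bed key. Point: block axis, 32 mm above the underside. z up; x to the short edge with the white dot. 0.14 kg.
- middle_mid (a point): Loose module, black block. Green plate 93 (x) x 63 mm (y), 8 thick, 30 mm square block on it to 50 mm above the underside. T tongue 16 mm out of its +y edge at x = 29 mm (11 mm neck, 20 mm head); T slot in its -y edge at x = -29 mm for the blue module's tongue. Point: block axis, 32 mm above the underside. z up; x to the short edge with the white dot. 0.14 kg.
- right_mid (a point): Loose module, blue block. Green plate 93 (x) x 63 mm (y), 8 thick, 30 mm square block on it to 50 mm above the underside. T tongue 16 mm out of its +y edge at x = -29 mm; 21 mm wide slot in its -y edge at x = 26 mm for a bed key. Point: block axis, 32 mm above the underside. z up; x to the short edge with the white dot. 0.14 kg.
- spare_mid (a point): Loose module, red block. Green plate 93 (x) x 63 mm (y), 8 thick, 30 mm square block on it to 50 mm above the underside. A spare with two straight tongues; it does not fit the nest. Leave it alone. Point: block axis, 32 mm above the underside. z up; x to the short edge with the white dot. 0.14 kg.
- bed: Fixed test nest's bed, sloping 28 degrees, low edge to the robot. Origin: middle of the pocket floor. x up the slope, y left, z square to the floor. Pocket x -48 to 49 mm, y -100 to 100 mm, 8 mm deep (a seated plate is flush), rim 12 mm. Fixed keys 16 mm wide stand 10.5 mm in from the left wall at x -26 and the right wall at x 26 mm. Colour marks and white dots on the upper rim.
- place_left (a point): Where the silver module's point lies when seated: bed x 0, y 66, z 32 mm; the module's axes are then parallel to the bed's (same for all places). Modules go in square to the floor, in any order, with 2 to 3 mm clearance between plates and 1 to 2 mm at the walls, and may slide 1 mm down the slope.
- place_middle (a point): The same for the black module: bed x 0, y 0, z 32 mm. Carry modules well above the rim and the blocks of those already seated; they can turn in the fingers if knocked.
- place_right (a point): The same for the blue module: bed x 0, y -66, z 32 mm.
- lever (a joint): Contact lever on the nest's left, hinged about the bed's y axis: 0 leaning 29 degrees from vertical towards the robot, 1.0 rad fully over, leaning 29 degrees away (end stop). Starts at 0 to 0.2. Stays where it is left; about 1 N at the knob moves it.
- lever_tip (a point): Centre of the lever's red ball knob, 26 mm across, on a 10 mm rod, 90 mm from the hinge. The hinge is 34 mm above the table, 155 mm to the left (bed's y) of the bed's middle. The knob can be pushed over from the robot's side.
- cutters_mid (a point): Side cutters with green handles, about 120 mm long, 12 mm high, lying loose; leave alone.
- driver_mid (a point): Screwdriver, 160 mm, lying loose; leave alone.
- reel_mid (a point): Grey solder reel, 56 mm across, 40 mm high, standing loose; leave alone.
- dispenser_mid (a point): Light blue fluid dispenser jar, 52 mm across, 90 mm high; leave alone.
- meter_mid (a point): Yellow hand-held multimeter standing upright, 90 mm wide, 185 mm high; leave alone.
There are look-alikes about, which are no part of the job. What is shaped like the part that bears right_mid but brown is not meant.

How it is judged:
On the way, in this order (a step that is already met when the one before it is completed fails the run):
1. one module lies flush in its place, lever still leaning towards the robot (((distance between left_mid and place_left below 0.006 m and z of left_mid in the frame of bed below 0.0345 m and angle between the z axis of left_mid and the z axis of bed, either way round below 0.06 rad and angle between the x axis of left_mid and the x axis of bed, either way round below 0.12 rad) or (distance between middle_mid and place_middle below 0.006 m and z of middle_mid in the frame of bed below 0.0345 m and angle between the z axis of middle_mid and the z axis of bed, either way round below 0.06 rad and angle between the x axis of middle_mid and the x axis of bed, either way round below 0.12 rad) or (distance between right_mid and place_right below 0.006 m and z of right_mid in the frame of bed below 0.0345 m and angle between the z axis of right_mid and the z axis of bed, either way round below 0.06 rad and angle between the x axis of right_mid and the x axis of bed, either way round below 0.12 rad)) and value of joint lever below 0.45 rad), for 0.2 s.
2. two modules lie flush and interlock, lever still leaning towards the robot ((((distance between left_mid and place_left below 0.006 m and z of left_mid in the frame of bed below 0.0345 m and angle between the z axis of left_mid and the z axis of bed, either way round below 0.06 rad and angle between the x axis of left_mid and the x axis of bed, either way round below 0.12 rad) and (distance between middle_mid and place_middle below 0.006 m and z of middle_mid in the frame of bed below 0.0345 m and angle between the z axis of middle_mid and the z axis of bed, either way round below 0.06 rad and angle between the x axis of middle_mid and the x axis of bed, either way round below 0.12 rad)) or ((distance between middle_mid and place_middle below 0.006 m and z of middle_mid in the frame of bed below 0.0345 m and angle between the z axis of middle_mid and the z axis of bed, either way round below 0.06 rad and angle between the x axis of middle_mid and the x axis of bed, either way round below 0.12 rad) and (distance between right_mid and place_right below 0.006 m and z of right_mid in the frame of bed below 0.0345 m and angle between the z axis of right_mid and the z axis of bed, either way round below 0.06 rad and angle between the x axis of right_mid and the x axis of bed, either way round below 0.12 rad)) or ((distance between left_mid and place_left below 0.006 m and z of left_mid in the frame of bed below 0.0345 m and angle between the z axis of left_mid and the z axis of bed, either way round below 0.06 rad and angle between the x axis of left_mid and the x axis of bed, either way round below 0.12 rad) and (distance between right_mid and place_right below 0.006 m and z of right_mid in the frame of bed below 0.0345 m and angle between the z axis of right_mid and the z axis of bed, either way round below 0.06 rad and angle between the x axis of right_mid and the x axis of bed, either way round below 0.12 rad))) and value of joint lever below 0.45 rad), for 0.2 s.
3. all three modules lie flush, lever still leaning towards the robot (distance between left_mid and place_left below 0.006 m and z of each of left_mid, middle_mid, right_mid in the frame of bed below 0.0345 m and angle between the z axis of each of left_mid, middle_mid, right_mid and the z axis of bed, either way round below 0.06 rad and angle between the x axis of each of left_mid, middle_mid, right_mid and the x axis of bed, either way round below 0.12 rad and distance between middle_mid and place_middle below 0.006 m and distance between right_mid and place_right below 0.006 m and value of joint lever below 0.45 rad), for 0.2 s.
4. the lever is fully over (value of joint lever above 0.85 rad), for 0.2 s.
At the end, for the whole second after the job is handed in: All three modules lie in their own places in the pocket (point within 6 mm of the place, plate at most 2.5 mm proud and parallel to the floor within 0.06 rad, turned no more than 0.12 rad from the bed's axes) and the lever reads above 0.85 (distance between left_mid and place_left below 0.006 m and z of each of left_mid, middle_mid, right_mid in the frame of bed below 0.0345 m and angle between the z axis of each of left_mid, middle_mid, right_mid and the z axis of bed, either way round below 0.06 rad and angle between the x axis of each of left_mid, middle_mid, right_mid and the x axis of bed, either way round below 0.12 rad and distance between middle_mid and place_middle below 0.006 m and distance between right_mid and place_right below 0.006 m and value of joint lever above 0.85 rad); the robot touches nothing.
It fails at once if the spare module or a loose thing on the bench is moved more than 30 mm (distance of any of spare_mid, cutters_mid, driver_mid, reel_mid, dispenser_mid, meter_mid from where it was at the start of the episode above 0.03 m).
It also fails if it takes over 72 s, if anything falls off the work surface, if the arm or the gripper's body presses on something with over 40 N, if the wrist force passes 120 N, or if a joint passes its speed limit or range.

## Robot

A 6-joint arm with a two-finger parallel gripper is mounted at the origin on the work surface. World frame = base frame: x ahead of the robot, y to its left, z up, the work surface at z = 0. Lengths are in m, angles in rad, forces in N, time in s.
With the tool pointing down it reaches from about 0.3 to 0.875 m from the base axis. Payload 6.4 kg.
Tool frame: the origin (TCP) lies at the very end of the fingers, on their centre line; the grasp point (between the pads) lies 19 mm behind it (manip.tcp_to_grasp is the distance from the TCP to the grasp point, in m); z points along the fingers, y is the direction in which the jaws open and shut (so a half turn about z gives the same grasp; the last joint's range is limited). The gripper opens to 88 mm and grips with 3 to 60 N. Pads are 18 mm wide; open, the fingers measure 123 mm over their backs; the gripper's body (75 mm by 187 mm) begins 45 mm behind the grasp point.
Start: joints at [-1.421, 0.181, 1.607, -0, 1.354, -0.206], TCP at [0.2, -0.539, 0.218] pointing down, gripper open.
Joint ranges: [-2.99, 2.99], [-0.89, 2.07], [0.3, 2.58], [-1.14, 4.28], [0, 2.63], [-3.12, 3.12]. Speed limits (rad/s): [2.57, 2.57, 3.01, 3.14, 3.14, 3.14].

## Interface

Orientations are given as a rotation vector (axis times angle).
In Python, from station import status, viewer, manip gives the robot as it stands. The module is installed in compiled form; this text tells all that it offers.
- The arm moves only by the shell command python3 -m handwheel 'ROWS' [FORCE]. ROWS is JSON, one flat list of numbers, 5 for each row, row after row: the shift along the tool's x, y, z in mm, then the turn about the tool's z in rad, then the closure, from 0 (fully open) to 1 (shut). A call has 1 to 12 rows; each row shifts and turns the commanded pose from where the row before left it, along the tool's axes as they then stand; what a row does not reach is not made up. A row lasts 1/12 s, in which the tool goes at most 41.7 mm and 7.16 degrees, less where a joint would pass 70% of its speed; a pose out of reach is approached as far as the arm can. A call is refused whole if a number of a shift passes 41.7 or a number of a turn 0.125, either way. A call with a gripper value outside its range is refused whole. The fingers move at their own pace and stop on an object; FORCE is the grip in N (left out, the last holds). Time passes only in rows, so rows that do not move let the fingers close. It gives the time, the measured TCP pose, the force and the opening at its end, in the units of the state.
- status.get_state(): the state, without advancing time (a new reading comes with each control period).
- viewer.camera(name): name is "scene" or "top"; returns a dict with "pixels" (384x512x3 uint8, blue, green, red), "z_map" (384x512 float32, m along the optical axis (not along the pixel's ray), 0 where there is no reading), "fx", "fy", "cx", "cy" (pixels), "extrinsics" (4x4, takes a point from camera to world coordinates). Camera axes: x right, y down, z forward; pixel columns grow to the right and rows downward; lengths in m; the calibration is good to about 2 mm. A picture is of the moment at which its call begins.
- manip.hand_in(): hands the job in, once; it reports no verdict.
The state is a dict: "time": time; "qpos": joint angles; "dq": joint speeds; "joint_efforts": joint torques, N m; "ee_pos": TCP position; "tcp_rot": TCP orientation; "wrist_force": force on the tool from outside, world axes, zero at the start; "moment": the same for the moment, N m; "opening": opening from 0.0 (shut) to 1.0 (fully open).
Only numpy, scipy, OpenCV 4.12 (cv2) and the standard library are available. Lean on these libraries where they do the work, as an engineer would, in place of code of your own. Each camera call takes 0.05 s, during which the arm holds its last target.

## Working session

There is one attempt and no reset: what is moved stays moved. The work goes in short steps, Python scripts to look and compute and a shell command to move; the robot and the scene stay as the last step left them, time stands still between calls to the robot, and variables do not carry over. Pictures are saved under pics/ and viewed, and the job is handed in when it is done.

```bash
mkdir -p pics; ls
cat > h.py <<'E'
import numpy as np, cv2, json
from scipy.spatial.transform import Rotation as R
from station import status, viewer, manip
def snap(name,tag):
    c=viewer.camera(name); np.savez(f'{tag}.npz',**{k:v for k,v in c.items()})
    cv2.imwrite(f'pics/{tag}.png',c['pixels']); return c
def load(tag):
    return dict(np.load(f'{tag}.npz'))
def pts(c):
    z=c['z_map'];v,u=np.mgrid[0:z.shape[0],0:z.shape[1]]
    P=np.stack([(u-c['cx'])/c['fx']*z,(v-c['cy'])/c['fy']*z,z,np.ones_like(z)],-1)
    W=P@np.asarray(c['extrinsics']).T
    return W[...,:3]
E
python3 - <<'E'
from h import *
for n in('scene','top'):
    c=snap(n,n+'0'); print(n,c['fx'],c['cx'],c['cy']);print(np.round(c['extrinsics'],3))
print(status.get_state()); print(manip.tcp_to_grasp)
E
```

```text
pics
scene 398.14430237703544 254.83905137828 183.9572857713543
[[-0.19   0.815 -0.547  1.161]
 [ 0.982  0.152 -0.114  0.164]
 [-0.01  -0.559 -0.829  1.046]
 [ 0.     0.     0.     1.   ]]
top 436.11259935835693 250.87927490300288 180.746466610587
[[-0.027 -0.987  0.158  0.305]
 [-1.     0.027  0.     0.036]
 [-0.005 -0.158 -0.987  1.426]
 [ 0.     0.     0.     1.   ]]
{'time': 0.1, 'qpos': array([-1.42130768e+00,  1.81506473e-01,  1.60785672e+00, -5.06867141e-06,
        1.35380985e+00, -2.06263566e-01]), 'dq': array([-0.00011103, -0.00205695, -0.00255253, -0.00177268, -0.00108906,
       -0.00015653]), 'joint_efforts': array([ 8.70085860e-04, -4.34818411e+01, -3.42695725e+01,  7.03888480e-02,
        3.39891482e-02, -3.90688160e-05]), 'ee_pos': array([ 0.2002288 , -0.53848132,  0.21760271]), 'tcp_rot': array([-3.09046843e+00, -5.55594261e-01, -6.26593932e-05]), 'wrist_force': array([-0.34633193,  0.22542439,  1.38062525]), 'moment': array([ 0.0034686 , -0.02993706, -0.01398518]), 'opening': 1.0041191339129039}
0.0187
```

View pics/scene0.png

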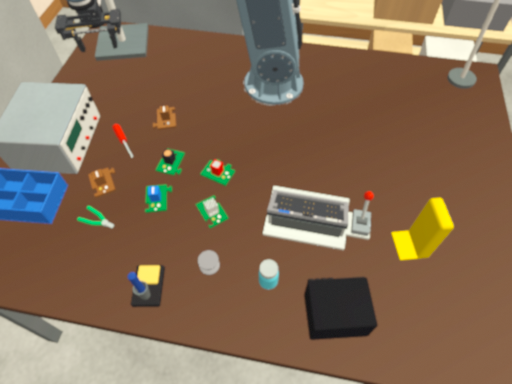

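View pics/top0.png

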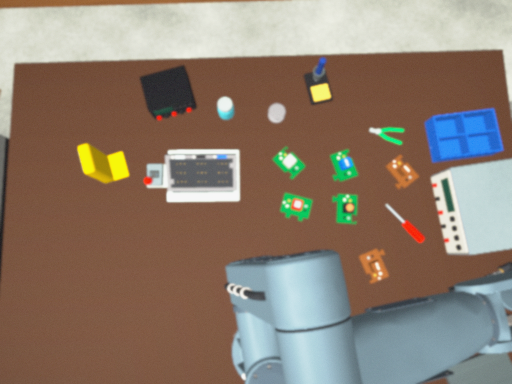

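Run:
```python
from h import *
c=load('top0');im=c['pixels']
cv2.imwrite('pics/t_mod.png',cv2.resize(im[140:230,262:372],None,fx=7,fy=6.6,interpolation=cv2.INTER_CUBIC))
cv2.imwrite('pics/t_nest.png',cv2.resize(im[140:210,135:250],None,fx=6.9,fy=6.9,interpolation=cv2.INTER_CUBIC))
c=load('scene0');im=c['pixels']
cv2.imwrite('pics/s_mod.png',cv2.resize(im[140:230,135:245],None,fx=7,fy=6.6,interpolation=cv2.INTER_CUBIC))
cv2.imwrite('pics/s_nest.png',cv2.resize(im[175:255,255:385],None,fx=6,fy=6,interpolation=cv2.INTER_CUBIC))
```

```text
(no output)
```

View pics/t_mod.png

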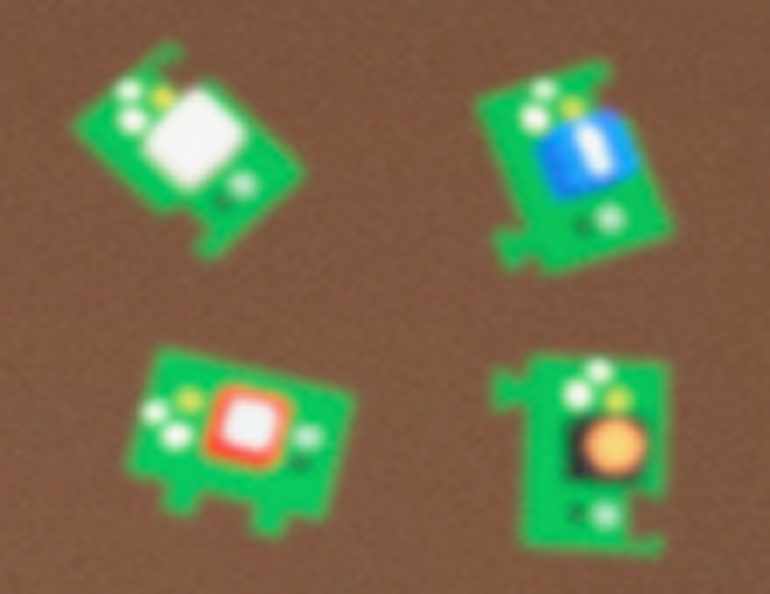

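View pics/t_nest.png

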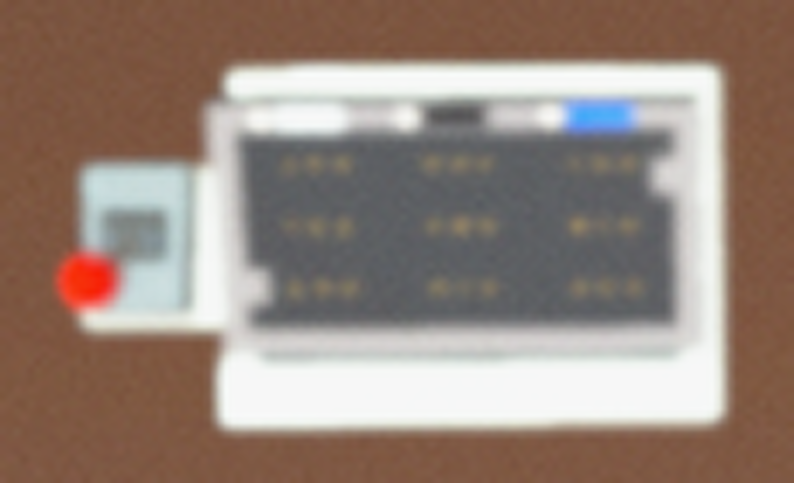

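View pics/s_mod.png

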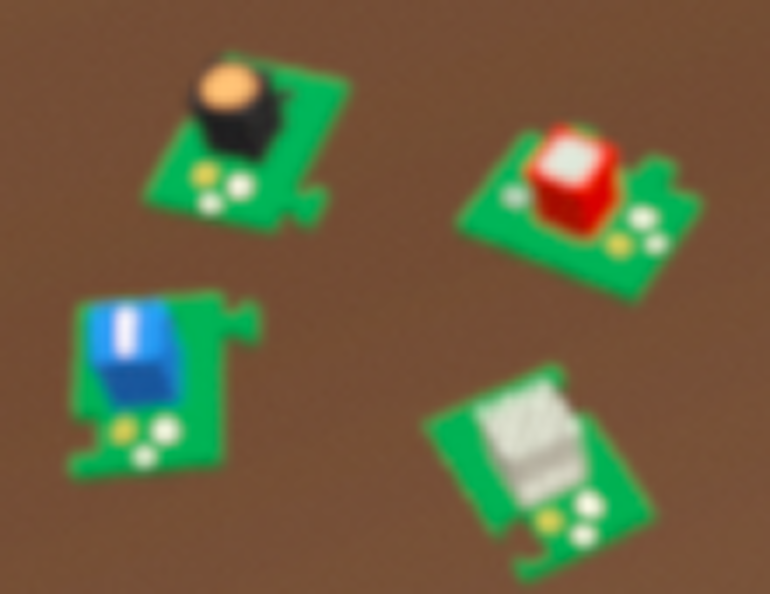

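View pics/s_nest.png

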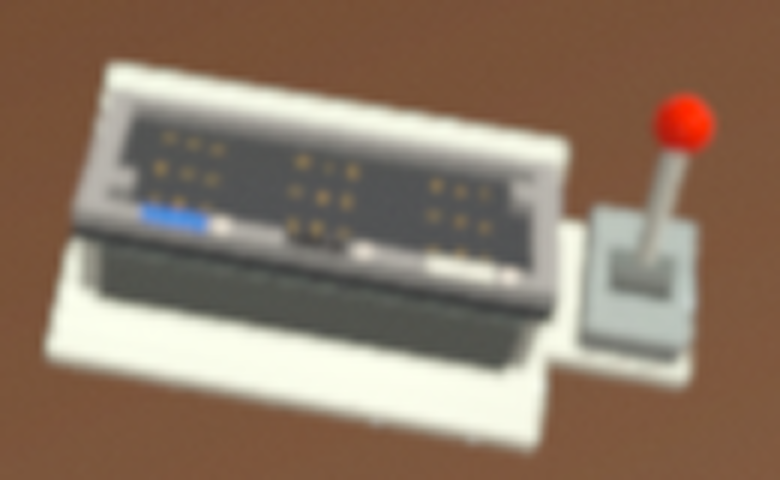

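```bash
cat > fit.py <<'E'
from h import *
from scipy.optimize import minimize
S=8
def proj(c,P):
    E=np.linalg.inv(c['extrinsics']); Q=np.c_[P,np.ones(len(P))]@E.T
    return np.c_[c['fx']*Q[:,0]/Q[:,2]+c['cx'], c['fy']*Q[:,1]/Q[:,2]+c['cy']]
def fill(img,uv,box,val):
    u0,v0,u1,v1=box
    p=np.round(((uv+0.5-[u0,v0])*S-0.5)*16).astype(np.int32)
    cv2.fillPoly(img,[p],val,shift=4)
def fin(img): 
    a=cv2.resize(img,None,fx=1/S,fy=1/S,interpolation=cv2.INTER_AREA)
    return cv2.GaussianBlur(a,(0,0),0.6)
tong=lambda x,s:[(x-5.5*s,31.5),(x-5.5*s,39.5),(x-10*s,39.5),(x-10*s,47.5),(x+10*s,47.5),(x+10*s,39.5),(x+5.5*s,39.5),(x+5.5*s,31.5)]
def tslot(x,s): return [(x-8.5*s,-31.5),(x-8.5*s,-22.5),(x-13*s,-22.5),(x-13*s,-12.5),(x+13*s,-12.5),(x+13*s,-22.5),(x+8.5*s,-22.5),(x+8.5*s,-31.5)]
def slot(x,y,s,d=12): 
    k=np.sign(y); return [(x-10.5*s,y),(x-10.5*s,y-k*d),(x+10.5*s,y-k*d),(x+10.5*s,y)]
# plate polygons traced: top edge y=+31.5 from x=-46.5 to 46.5 (s=+1), bottom back (s=-1)
def plate(n):
    t=[(-46.5,31.5)];b=[(46.5,-31.5)]
    if n=='left': t+=slot(-26,31.5,1); b+=tslot(29,-1)
    if n=='middle': t+=tong(29,1); b+=tslot(-29,-1)
    if n=='right': t+=tong(-29,1); b+=slot(26,-31.5,-1)
    return np.array(t+[(46.5,31.5)]+b+[(-46.5,-31.5)])/1000
def modmask(c,n,x,y,yaw,box):
    u0,v0,u1,v1=box; img=np.zeros(((v1-v0)*S,(u1-u0)*S),np.float32)
    Rz=np.array([[np.cos(yaw),-np.sin(yaw)],[np.sin(yaw),np.cos(yaw)]])
    p=plate(n)@Rz.T+[x,y]
    for z in(0,.003,.006,.008): fill(img,proj(c,np.c_[p,np.full(len(p),z)]),box,1.)
    q=np.array([(-15,-15),(15,-15),(15,15),(-15,15)])/1000@Rz.T+[x,y]
    P=np.r_[np.c_[q,np.full(4,.008)],np.c_[q,np.full(4,.05)]]
    h=cv2.convexHull(proj(c,P).astype(np.float32))[:,0]; fill(img,h,box,1.)
    return fin(img)
def fitmod(c,n,x0,box):
    u0,v0,u1,v1=box; im=c['pixels'][v0:v1,u0:u1].astype(np.float32)
    bg=np.median(im.reshape(-1,3),0) if 0 else np.median(np.r_[im[0],im[-1]],0)
    d=np.linalg.norm(im-bg,axis=2); tgt=np.clip((d-12)/60,0,1)
    f=lambda p:np.sum((modmask(c,n,p[0]/1000,p[1]/1000,p[2]/57.3,box)-tgt)**2)
    r=minimize(f,[x0[0]*1000,x0[1]*1000,x0[2]],method='Nelder-Mead',options=dict(initial_simplex=np.array([[0,0,0],[6,0,0],[0,6,0],[0,0,6]])+[x0[0]*1000,x0[1]*1000,x0[2]],xatol=.05,fatol=.01,maxiter=300))
    m=modmask(c,n,r.x[0]/1000,r.x[1]/1000,r.x[2]/57.3,box)
    return r.x,r.fun,np.hstack([tgt,m,np.abs(tgt-m)])
A=np.deg2rad(28)
def bedT(x,y,z,yaw):
    T=np.eye(4);T[:3,:3]=(R.from_euler('z',yaw)*R.from_euler('y',-A)).as_matrix();T[:3,3]=x,y,z;return T
def bedmask(c,T,box):
    u0,v0,u1,v1=box; img=np.zeros(((v1-v0)*S,(u1-u0)*S),np.float32)
    def F(P,v): P=np.array(P,float)/1000; fill(img,proj(c,P@T[:3,:3].T+T[:3,3]),box,v)
    a=[(-48,-100),(49,-100),(49,100),(-48,100)]; o=[(-60,-112),(61,-112),(61,112),(-60,112)]
    F([(x,y,0) for x,y in a],1.)
    for k in range(4):
        i,j=a[k],a[(k+1)%4]; I,J=o[k],o[(k+1)%4]
        F([(*i,0),(*j,0),(*j,8),(*i,8)],0.); F([(*i,8),(*j,8),(*J,8),(*I,8)],0.)
    for x,ya,yb in((-26,89.5,100),(26,-100,-89.5)):
        q=[(x-8,ya),(x+8,ya),(x+8,yb),(x-8,yb)]
        P=np.array([(*s,z) for s in q for z in(0,8)],float)/1000
        fill(img,cv2.convexHull(proj(c,P@T[:3,:3].T+T[:3,3]).astype(np.float32))[:,0],box,0.)
    return fin(img)
E
python3 - <<'E'
from fit import *
for tag in('top0','scene0'):
    c=load(tag);P=pts(c)
    m=(P[...,2]>.035)&(P[...,2]<.06)&(P[...,0]>.3)&(P[...,0]<.75)&(P[...,1]<.0)&(P[...,1]>-.35)
    n,l,s,cen=cv2.connectedComponentsWithStats(m.astype(np.uint8))
    for k in range(1,n):
        if s[k,4]>15: print(tag,s[k,:5],np.round(P[l==k].mean(0),4))
    # bed
    px={'top0':[(200,165),(195,180),(225,178),(180,172)],'scene0':[(310,205),(290,212),(335,215)]}[tag]
    for u,v in px: print('bed',(u,v),np.round(P[v,u],4))
    b=c['pixels'].astype(int); red=(b[...,2]>180)&(b[...,1]<60)&(b[...,0]<60)
    n,l,s,cen=cv2.connectedComponentsWithStats(red.astype(np.uint8))
    for k in range(1,n):
        if s[k,4]>15: print('red',tag,s[k,:5],np.round(np.median(P[l==k],0),4))
E
```

```text
top0 [269 113  16   6  65] [ 0.7421 -0.0533  0.0418]
top0 [283 154  13  13  91] [ 0.5914 -0.0887  0.0486]
top0 [340 157  12  12  99] [ 0.577  -0.2691  0.0502]
top0 [291 198  12  12  96] [ 0.4479 -0.1065  0.0505]
top0 [344 202  10  11  96] [ 0.433  -0.2697  0.0507]
bed (200, 165) [0.5792 0.1972 0.0621]
bed (195, 180) [0.533  0.2148 0.0515]
bed (225, 178) [0.5382 0.1194 0.0431]
bed (180, 172) [0.559  0.2615 0.0586]
red top0 [187 108   4   4  16] [0.7748 0.2375 0.0303]
red top0 [172 112   5   4  16] [0.7617 0.2865 0.0329]
red top0 [157 116   5   4  18] [0.7504 0.336  0.0293]
red top0 [145 178   6   5  28] [0.5241 0.3484 0.1287]
red top0 [403 221  21  21 179] [ 0.3529 -0.478   0.0243]
scene0 [162 148  12  12 105] [ 0.4383 -0.2709  0.0472]
scene0 [210 159  13  12 108] [ 0.4532 -0.1078  0.0475]
scene0 [148 186  11  12 118] [ 0.5826 -0.2705  0.047 ]
scene0 [203 198  14  14 113] [ 0.5953 -0.0903  0.0459]
scene0 [200 250  18   7  76] [ 0.7433 -0.0555  0.04  ]
bed (310, 205) [0.5455 0.198  0.0479]
bed (290, 212) [0.6029 0.1448 0.0882]
bed (335, 215) [0.575  0.2704 0.0636]
red scene0 [113 124  13  19 115] [ 0.3622 -0.4754  0.0231]
red scene0 [212 163  11  12  36] [ 0.46   -0.0973  0.0353]
red scene0 [365 192   8   8  50] [0.5335 0.3487 0.1264]
```

```bash
cat > run1.py <<'E'
from fit import *
init={'left':(.591,-.089,43),'middle':(.433,-.27,0),'right':(.579,-.27,17)}
res=[]
for tag in('top0','scene0'):
    c=load(tag);pan=[]
    for n,p in init.items():
        uv=proj(c,np.array([[p[0],p[1],.015]]))[0]; w=28
        box=(int(uv[0])-w,int(uv[1])-w,int(uv[0])+w,int(uv[1])+w)
        x,f,o=fitmod(c,n,p,box); print(tag,n,np.round(x,2),round(f,2)); pan.append(o)
    cv2.imwrite(f'pics/fit_{tag}.png',cv2.resize((np.vstack(pan)*255).astype(np.uint8),None,fx=3.3,fy=3.3))
    box={'top0':(162,148,246,206),'scene0':(258,180,358,250)}[tag]
    u0,v0,u1,v1=box
    g=cv2.cvtColor(c['pixels'],cv2.COLOR_BGR2GRAY)[v0:v1,u0:u1].astype(np.float32)
    tgt=np.clip((165-g)/80,0,1)
    best=None
    def f(p,full=False):
        T=bedT(p[0]/1000,p[1]/1000,p[2]/1000,p[3]/57.3); m=bedmask(c,T,box)
        w=np.zeros_like(m); uv=proj(c,(np.array([(-55,-107,8),(56,-107,8),(56,107,8),(-55,107,8)])/1000)@T[:3,:3].T+T[:3,3])
        cv2.fillPoly(w,[np.round((uv-[u0,v0])*16).astype(np.int32)],1.,shift=4)
        e=w*(m-tgt)**2
        if full: return np.hstack([tgt,m,w*np.abs(tgt-m)])
        return e.sum()/w.sum()*1000
    x0=np.array([550,196,50,0.]); 
    r=minimize(f,x0,method='Nelder-Mead',options=dict(initial_simplex=x0+np.array([[0,0,0,0],[8,0,0,0],[0,8,0,0],[0,0,8,0],[0,0,0,4]]),xatol=.05,fatol=.01,maxiter=600))
    print(tag,'bed',np.round(r.x,2),r.fun)
    for zz in (46,50,54):
        x0=np.array([550,196,0.]); r2=minimize(lambda p:f([p[0],p[1],zz,p[2]]),x0,method='Nelder-Mead',options=dict(initial_simplex=x0+np.array([[0,0,0],[8,0,0],[0,8,0],[0,0,4]]),xatol=.05,fatol=.01)); print(zz,np.round(r2.x,2),r2.fun)
    cv2.imwrite(f'pics/fitb_{tag}.png',cv2.resize((f(r.x,True)*255).astype(np.uint8),None,fx=2.6,fy=2.6))
E
python3 run1.py
```

```text
top0 left [591.68 -90.41  41.97] 32.65
top0 middle [ 433.99 -273.08   -5.73] 49.35
top0 right [ 578.48 -272.15   17.86] 25.53
top0 bed [556.74 194.55  47.06  -1.36] 34.37693786621094
46 [557.23 195.87  -1.  ] 34.27668762207031
50 [556.07 195.46  -1.43] 34.66887664794922
54 [555.51 194.83  -1.23] 37.094600677490234
scene0 left [593.86 -90.52  41.79] 73.65
scene0 middle [ 435.6  -271.22   -6.25] 44.52
scene0 right [ 579.35 -272.19   17.66] 175.02
scene0 bed [554.39 194.24  50.94  -0.69] 16.343244552612305
46 [ 5.5161e+02  1.9389e+02 -5.3000e-01] 17.000898361206055
50 [554.01 194.57  -0.6 ] 16.456640243530273
54 [556.17 193.56  -0.61] 15.721088409423828
```

Run:
```python
import cv2,numpy as np
a=cv2.imread('pics/fit_top0.png');b=cv2.imread('pics/fitb_top0.png');d=cv2.imread('pics/fitb_scene0.png')
print(a.shape,b.shape,d.shape)
v=np.zeros((b.shape[0]+d.shape[0],max(b.shape[1],d.shape[1]),3),np.uint8);v[:b.shape[0],:b.shape[1]]=b;v[b.shape[0]:,:d.shape[1]]=d
cv2.imwrite('pics/fitbb.png',v)
```

```text
(554, 554, 3) (151, 655, 3) (182, 780, 3)
```

View pics/fit_top0.png

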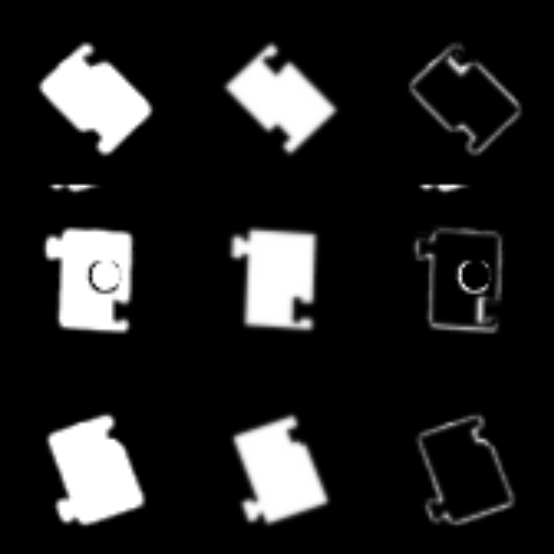

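View pics/fitbb.png

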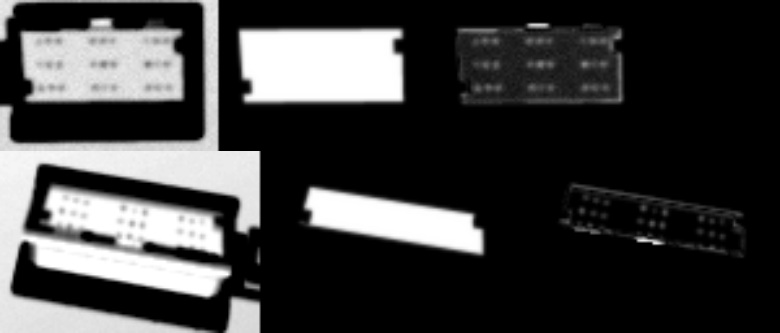

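Run:
```python
from fit import *
for tag in('top0','scene0'):
    c=load(tag);P=pts(c)
    T=bedT(.5555,.1945,.051,-1.1/57.3)
    q=(P-T[:3,3])@T[:3,:3]*1000
    m=(abs(q[...,0])<38)&(abs(q[...,1])<82)&(abs(q[...,2])<25)&(P[...,2]>0.01)
    a=q[m]; M=np.c_[a[:,:2],np.ones(len(a))]
    s,*_=np.linalg.lstsq(M,a[:,2],rcond=None); print(tag,m.sum(),'tilt dx,dy,off',s, 'med',np.median(a[:,2]),a[:,2].std())
    # table height
    t=(P[...,0]>.3)&(P[...,0]<.7)&(P[...,1]>-.05)&(P[...,1]<.05); print('table z',np.median(P[t][:,2]))
```

```text
top0 1155 tilt dx,dy,off [-6.18926952e-03 -1.64246095e-03  4.40127219e+00] med 4.480530471174768 2.761245584348693
table z 0.001998311068118319
scene0 771 tilt dx,dy,off [ 1.00849273e-03 -1.04221428e-03  3.01281074e+00] med 3.0157981898516715 1.1331326175629197
table z 8.665512369998574e-06
```

```bash
cat > go.py <<'E'
import sys
from h import *
x,y,z,psi=map(float,sys.argv[1:5])  # mm, deg (TCP)
s=status.get_state(); M=R.from_rotvec(s['tcp_rot']).as_matrix()
p0=np.degrees(np.arctan2(M[1,0],M[0,0])); p=s['ee_pos']*1000
d=np.array([x,y,z])-p; a=np.radians(psi)
t=np.array([np.cos(a)*d[0]+np.sin(a)*d[1],np.sin(a)*d[0]-np.cos(a)*d[1],-d[2]])
print('t',round(s['time'],2),'tcp',np.round(p,1),'psi',round(p0,2),'open',round(s['opening']*88,1),'F',np.round(s['wrist_force'],1))
print('turn',round(np.radians(p0-psi),4),'shift after turn',np.round(t,1),'tilt',np.round(np.degrees(np.arccos(-M[2,2])),2))
E
python3 go.py 592.8 -90.5 120 41.9
python3 - <<'E'
from h import *
c=load('top0');im=c['pixels']
cv2.imwrite('pics/pick_crop.png',cv2.resize(im[145:180,270:360],None,fx=8,fy=8,interpolation=cv2.INTER_CUBIC))
E
```

```text
t 0.1 tcp [ 200.2 -538.5  217.6] psi 20.38 open 88.4 F [-0.3  0.2  1.4]
turn -0.3755 shift after turn [591.4 -71.3  97.6] tilt 0.09
```

View pics/pick_crop.png

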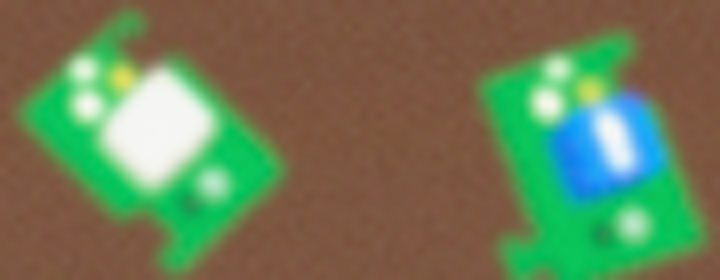

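Candidates (top view): silver (288,162), black (346,207), blue (343,163), red spare (297,205), brown look-alikes (402,172) and (374,265), and the blue tray (463,135). The silver block with T slot near the dotted edge is the left module, so I take it first.

```bash
python3 -m handwheel '[0,0,0,-0.125,0.4, 0,0,0,-0.125,0.4, 0,0,0,-0.1255,0.4]' 10 ; python3 -m handwheel '[0,0,0,-0.125,0.4, 0,0,0,-0.125,0.4, 0,0,0,-0.125,0.4, 40,-5,0,0,0.4, 40,-5,0,0,0.4, 40,-5,0,0,0.4, 40,-5,0,0,0.4, 40,-5,0,0,0.4, 40,-5,0,0,0.4, 40,-5,0,0,0.4]' 10; python3 go.py 592.8 -90.5 120 41.9
```

```text
time: 0.93
ee_pos: [0.3862, -0.3242, 0.2182]
tcp_rot: [-2.934, -1.122, 0.0]
wrist_force: [0.4, -0.8, 0.5]
opening: 0.602
t 0.93 tcp [ 386.2 -324.2  218.2] psi 41.85 open 53.0 F [ 0.4 -0.8  0.5]
turn -0.0009 shift after turn [309.8 -36.   98.2] tilt 0.02out of range
```

```bash
python3 -m handwheel '[39,-4.5,0,0,0.4, 39,-4.5,0,0,0.4, 39,-4.5,0,0,0.4, 39,-4.5,0,0,0.4, 39,-4.5,5,0,0.4, 38,-4.5,10,0,0.4, 38,-4.5,15,0,0.4, 38.8,-4.5,15,0,0.4, 0,0,25,0,0.4, 0,0,25,0,0.4, 0,0,0,0,0.4]'; python3 go.py 592.8 -90.5 23.3 41.9
python3 - <<'E'
from h import *
c=snap('scene','s1'); cv2.imwrite('pics/s1c.png',cv2.resize(c['pixels'][120:250,130:290],None,fx=5,fy=4.6,interpolation=cv2.INTER_CUBIC))
E
```

```text
time: 1.85
ee_pos: [0.5884, -0.0903, 0.1175]
tcp_rot: [-2.927, -1.123, 0.012]
wrist_force: [-1.2, -0.7, -2.0]
opening: 0.6
t 1.85 tcp [588.4 -90.3 117.5] psi 41.97 open 52.8 F [-1.2 -0.7 -2. ]
turn 0.0013 shift after turn [ 3.1  3.1 94.2] tilt 0.58
```

View pics/s1c.png

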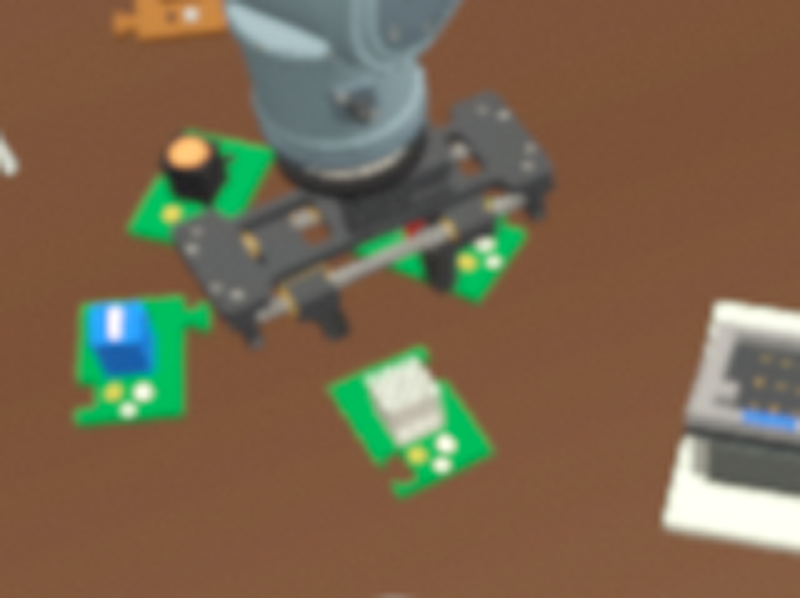

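The gripper stands above and robot-side of the silver module (scene about 240,225 → crop 420,400), and its body is wide along the jaws. I let it settle before descending.

```bash
python3 -m handwheel '[0,0,0,0,0.4,0,0,0,0,0.4]'; python3 go.py 592.8 -90.5 23.3 41.9
```

```text
time: 2.07
ee_pos: [0.5929, -0.0934, 0.1253]
tcp_rot: [2.933, 1.121, 0.003]
wrist_force: [-0.2, 0.2, 1.2]
opening: 0.6
t 2.07 tcp [592.9 -93.4 125.3] psi 41.83 open 52.8 F [-0.2  0.2  1.2]
turn -0.0013 shift after turn [  1.9  -2.2 102. ] tilt 0.14
```

```bash
python3 -m handwheel '[1,-1,30,0,0.4, 1,-1,30,0,0.4, 0,0,25,0,0.4, 0,0,11,0,0.4, 0,0,2,0,0.4,0,0,0,0,0.4,0,0,0,0,0.4]'; python3 go.py 592.8 -90.5 23.3 41.9
```

```text
time: 2.65
ee_pos: [0.5938, -0.0906, 0.0277]
tcp_rot: [2.932, 1.121, 0.004]
wrist_force: [0.0, -0.4, 0.2]
opening: 0.599
t 2.65 tcp [593.8 -90.6  27.7] psi 41.85 open 52.7 F [ 0.  -0.4  0.2]
turn -0.0008 shift after turn [-0.7 -0.7  4.4] tilt 0.2
```

```bash
python3 -m handwheel '[-0.7,-0.5,4.4,0,0.4, 0,0,0,0,0.4,0,0,0,0,0.4, 0,0,0,0,1,0,0,0,0,1,0,0,0,0,1,0,0,0,0,1,0,0,0,0,1]' 12; python3 go.py 592.8 -90.5 23.3 41.9
```

```text
time: 3.32
ee_pos: [0.5915, -0.0899, 0.0212]
tcp_rot: [2.934, 1.123, 0.0]
wrist_force: [0.5, 0.3, 0.7]
opening: 0.338
t 3.32 tcp [591.5 -89.9  21.2] psi 41.87 open 29.7 F [0.5 0.3 0.7]
turn -0.0005 shift after turn [ 0.6  1.3 -2.1] tilt 0.02
```

```bash
cat > path.py <<'E'
import sys
from fit import *
# usage: by h off [bx,by,bz adj]
by,h,off=map(float,sys.argv[1:4])
B=np.array([555.8,194.2,54.0]); yaw=np.radians(-1.0)
if len(sys.argv)>4: B=B+np.array(list(map(float,sys.argv[4:7])))
T=bedT(*B,yaw)
for w in(90,45,30,22,16,11,6,3,0,-2):
    s=min(max(w,0)/46.5,np.sin(A)); th=A-np.arcsin(s)
    U=T[:3,:3]@np.array([0.5,by,w])+B
    f=np.array([np.cos(yaw),np.sin(yaw),0])
    n=-np.sin(th)*f+np.array([0,0,np.cos(th)]); x=np.cos(th)*f+np.array([0,0,np.sin(th)])
    G=U+h*n+off*x; t=G-[0,0,18.7]
    print(w,'theta',round(np.degrees(th),1),'TCP',np.round(t,1))
E
python3 path.py 66 40 -0.6
python3 -m handwheel '[0,0,-8,0,1,0,0,-25,0,1,0,0,-40,0,1,0,0,-40,0,1,0,0,-38,0,1,0,0,0,0.1247,1,0,0,0,0.1247,1,0,0,0,0.1247,1,0,0,0,0.1247,1,0,0,0,0.1247,1,0,0,0,0.1247,1,0,0,0,0,1]'; python3 go.py 555 260 170 -1
```

```text
90 theta 0.0 TCP [514.5 260.9 155. ]
45 theta 0.0 TCP [535.7 260.6 115.3]
30 theta 0.0 TCP [542.7 260.4 102. ]
22 theta 0.0 TCP [546.5 260.4  95. ]
16 theta 7.9 TCP [543.8 260.4  89.2]
11 theta 14.3 TCP [541.8 260.5  83.9]
6 theta 20.6 TCP [540.  260.5  78.1]
3 theta 24.3 TCP [539.  260.5  74.4]
0 theta 28.0 TCP [538.1 260.5  70.6]
-2 theta 28.0 TCP [539.  260.5  68.8]
time: 4.32
ee_pos: [0.5911, -0.0897, 0.1723]
tcp_rot: [-3.141, 0.034, 0.0]
wrist_force: [0.2, 0.4, -1.4]
opening: 0.34
t 4.32 tcp [591.1 -89.7 172.3] psi -1.25 open 29.9 F [ 0.2  0.4 -1.4]
turn -0.0044 shift after turn [ -42.2 -349.     2.3] tilt 0.02
```

```bash
python3 -m handwheel '[-3,-20,0,-0.004,1,-5.5,-39,0,0,1,-5.5,-39,0,0,1,-5.5,-39,0,0,1,-5.5,-39,0,0,1,-5.5,-39,0,0,1,-5.5,-39,0,0,1,-5.5,-39,0,0,1,-5,-36,0,0,1,-3,-20,0,0,1,0,0,0,0,1,0,0,0,0,1]'; python3 go.py 546.5 260.4 102 -1
python3 - <<'E'
from h import *
c=snap('scene','s2'); cv2.imwrite('pics/s2c.png',cv2.resize(c['pixels'][120:250,230:390],None,fx=5,fy=4.6,interpolation=cv2.INTER_CUBIC))
E
```

```text
time: 5.32
ee_pos: [0.546, 0.2608, 0.1721]
tcp_rot: [3.141, -0.012, -0.0]
wrist_force: [-0.7, -0.5, -1.4]
opening: 0.338
t 5.32 tcp [546.  260.8 172.1] psi -0.44 open 29.7 F [-0.7 -0.5 -1.4]
turn 0.0098 shift after turn [ 0.5  0.4 70.1] tilt 0.03
```

View pics/s2c.png

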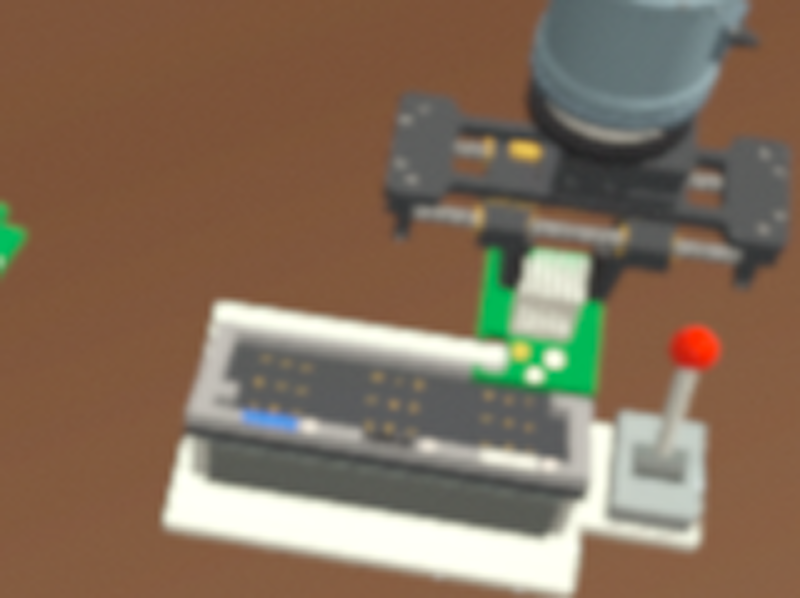

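Silver module hangs level over the left bay (crop 540,310), clear of the knob (695,345).

```bash
python3 -m handwheel '[0.5,0.4,30,0.0098,1,0,0,30,0,1,0,0,10,0,1,0,0,0,0,1,0,0,0,0,1]' 8; python3 go.py 546.5 260.4 95 -1
python3 - <<'E'
from h import *
c=snap('scene','s3'); cv2.imwrite('pics/s3c.png',cv2.resize(c['pixels'][120:250,230:390],None,fx=5,fy=4.6,interpolation=cv2.INTER_CUBIC))
E
```

```text
time: 5.78
ee_pos: [0.5473, 0.2583, 0.1022]
tcp_rot: [3.141, -0.037, -0.002]
wrist_force: [0.5, -0.3, -0.9]
opening: 0.341
t 5.78 tcp [547.3 258.3 102.2] psi -1.37 open 30.0 F [ 0.5 -0.3 -0.9]
turn -0.0064 shift after turn [-0.8 -2.1  7.2] tilt 0.06
```

View pics/s3c.png

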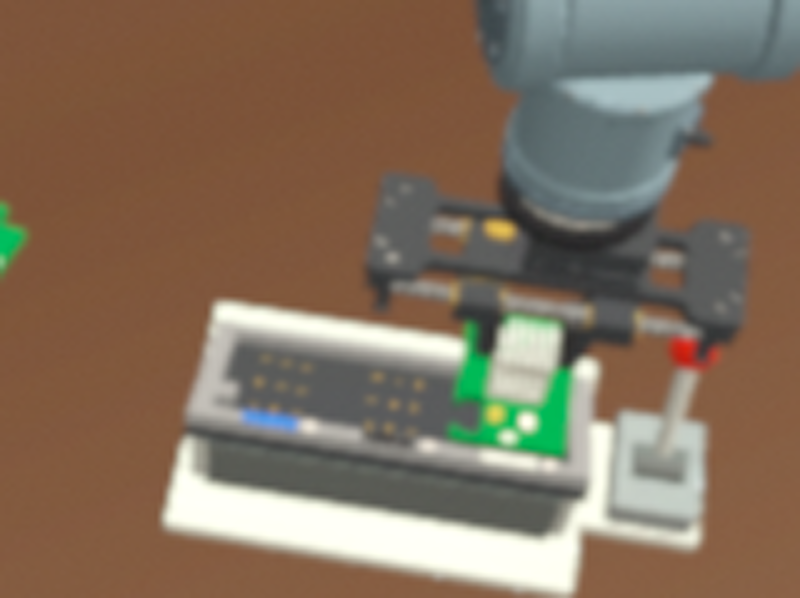

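```bash
python3 -m handwheel '[0,0,0,0,1,0,0,0,0,1,0,0,0,0,1]'; python3 go.py 546.5 260.4 96 -1
```

```text
time: 6.08
ee_pos: [0.548, 0.2596, 0.1036]
tcp_rot: [-3.141, 0.036, -0.004]
wrist_force: [0.1, -0.1, -2.0]
opening: 0.337
t 6.08 tcp [548.  259.6 103.6] psi -1.32 open 29.7 F [ 0.1 -0.1 -2. ]
turn -0.0056 shift after turn [-1.5 -0.8  7.6] tilt 0.14
```

```bash
python3 -m handwheel '[-1.2,-0.5,4,0,1,0,0,3,0,1,0,0,0,0,1]'; python3 go.py 543.8 260.4 89.2 -1;  python3 -m handwheel '[-1.3,0,3,0,1,-1.4,0,3,0,1,0,0,0,0,1]'; python3 go.py 541.8 260.4 83.9 -1
```

```text
time: 6.33
ee_pos: [0.5452, 0.26, 0.0945]
tcp_rot: [3.141, -0.036, -0.002]
wrist_force: [-1.0, 1.0, 0.2]
opening: 0.338
t 6.33 tcp [545.2 260.   94.5] psi -1.31 open 29.8 F [-1.   1.   0.2]
turn -0.0055 shift after turn [-1.4 -0.4  5.3] tilt 0.06
time: 6.58
ee_pos: [0.5416, 0.2601, 0.0883]
tcp_rot: [3.141, -0.036, -0.004]
wrist_force: [-4.9, -0.3, 4.3]
opening: 0.337
t 6.58 tcp [541.6 260.1  88.3] psi -1.31 open 29.7 F [-4.9 -0.3  4.3]
turn -0.0054 shift after turn [ 0.2 -0.3  4.4] tilt 0.16
```

```bash
python3 -m handwheel '[0,0,2.2,0,1,0,0,2.2,0,1,0,0,0,0,1]'; python3 go.py 540 260.5 78.1 -1;  python3 -m handwheel '[-0.9,0,3,0,1,-0.9,0,3,0,1,0,0,0,0,1]'; python3 go.py 538.1 260.5 70.6 -1
python3 - <<'E'
from h import *
c=snap('scene','s4'); cv2.imwrite('pics/s4c.png',cv2.resize(c['pixels'][140:240,250:380],None,fx=6,fy=6,interpolation=cv2.INTER_CUBIC))
E
```

```text
time: 6.83
ee_pos: [0.541, 0.2601, 0.084]
tcp_rot: [3.141, -0.036, -0.007]
wrist_force: [-6.9, 0.2, 4.8]
opening: 0.337
t 6.83 tcp [541.  260.1  84. ] psi -1.3 open 29.7 F [-6.9  0.2  4.8]
turn -0.0053 shift after turn [-1.  -0.4  5.9] tilt 0.26
time: 7.08
ee_pos: [0.5393, 0.2601, 0.0777]
tcp_rot: [3.141, -0.036, -0.006]
wrist_force: [-7.2, 0.5, 4.0]
opening: 0.34
t 7.08 tcp [539.3 260.1  77.7] psi -1.3 open 29.9 F [-7.2  0.5  4. ]
turn -0.0053 shift after turn [-1.3 -0.3  7.1] tilt 0.23
```

View pics/s4c.png

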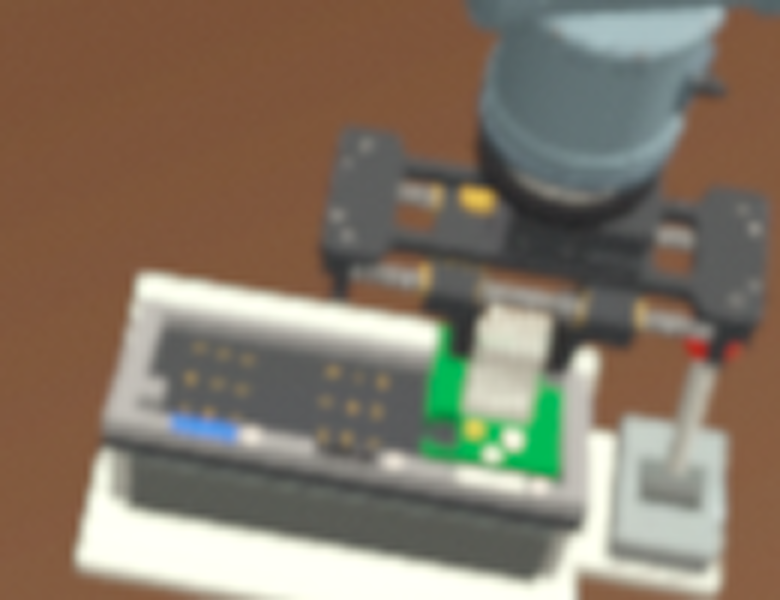

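```bash
python3 -m handwheel '[-1,0,2.5,0,1,-0.6,0,2,0,1,0,0,0,0,1]'; python3 go.py 538.1 260.5 70.6 -1;  python3 -m handwheel '[-0.2,0,1.5,0,1,0,0,1,0,1,0,0,0,0,1]'; python3 go.py 538.1 260.5 70.6 -1
python3 - <<'E'
from h import *
c=snap('scene','s5'); cv2.imwrite('pics/s5c.png',cv2.resize(c['pixels'][140:240,250:380],None,fx=6,fy=6,interpolation=cv2.INTER_CUBIC))
E
```

```text
time: 7.38
ee_pos: [0.5391, 0.2599, 0.0746]
tcp_rot: [3.141, -0.036, -0.002]
wrist_force: [-5.2, -1.6, 5.3]
opening: 0.34
t 7.38 tcp [539.1 259.9  74.6] psi -1.31 open 29.9 F [-5.2 -1.6  5.3]
turn -0.0054 shift after turn [-1.  -0.6  4. ] tilt 0.09
time: 7.63
ee_pos: [0.5401, 0.2599, 0.0731]
tcp_rot: [3.141, -0.036, 0.002]
wrist_force: [-4.9, -2.4, 10.6]
opening: 0.346
t 7.63 tcp [540.1 259.9  73.1] psi -1.31 open 30.4 F [-4.9 -2.4 10.6]
turn -0.0054 shift after turn [-2.  -0.6  2.5] tilt 0.07
```

View pics/s5c.png

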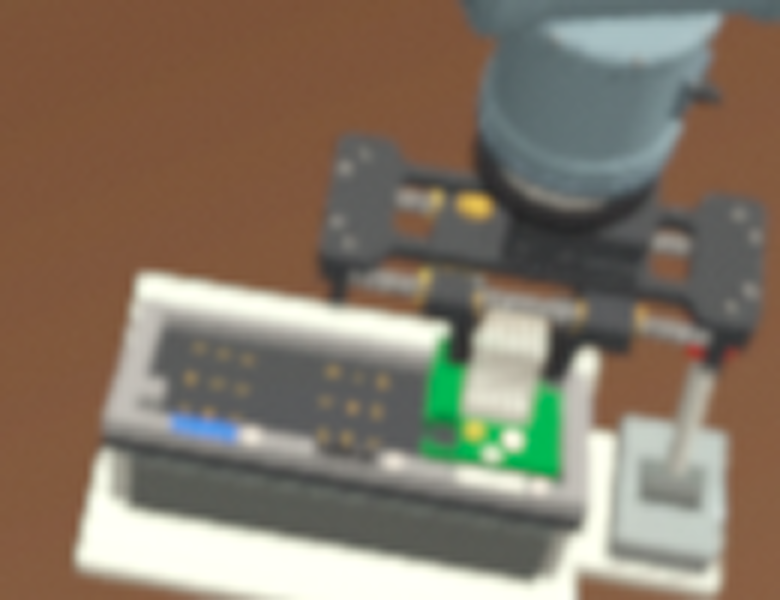

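Run:
```python
from fit import *
c=load('s5'); 
u0,v0,u1,v1=315,188,353,228;k=16
im=cv2.resize(c['pixels'][v0:v1,u0:u1],None,fx=k,fy=k*.9,interpolation=cv2.INTER_CUBIC)
T=bedT(.5558,.1942,.054,-1/57.3)
def L(P,col):
    uv=proj(c,(np.array(P,float)/1000)@T[:3,:3].T+T[:3,3]); p=((uv+.5-[u0,v0])*[k,k*.9]).astype(np.int32)
    cv2.polylines(im,[p],True,col,1)
L([(-48,-100,8),(49,-100,8),(49,100,8),(-48,100,8)],(0,0,255))
pl=plate('left')*1000
L(np.c_[pl+[0,66],np.full(len(pl),8)],(255,0,255))
L([(-15,51,50),(15,51,50),(15,81,50),(-15,81,50)],(255,255,0))
cv2.imwrite('pics/s5o.png',im)
```

```text
(no output)
```

View pics/s5o.png

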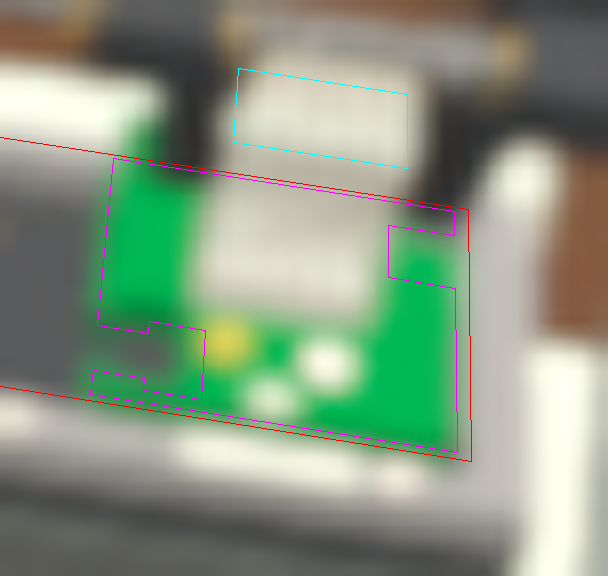

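```bash
python3 -m handwheel '[0,0,1,0,1,0,0,0,0,1]'; python3 go.py 538.1 260.5 70.6 -1;  python3 -m handwheel '[0,0,1,0,1,0,0,0,0,1]'; python3 go.py 538.1 260.5 70.6 -1
```

```text
time: 7.85
ee_pos: [0.5406, 0.2598, 0.0725]
tcp_rot: [3.141, -0.036, 0.003]
wrist_force: [-4.6, -3.3, 11.6]
opening: 0.337
t 7.85 tcp [540.6 259.8  72.5] psi -1.32 open 29.6 F [-4.6 -3.3 11.6]
turn -0.0055 shift after turn [-2.5 -0.7  1.9] tilt 0.12
time: 8.02
ee_pos: [0.5409, 0.2597, 0.0717]
tcp_rot: [3.141, -0.036, 0.004]
wrist_force: [-3.5, -3.4, 10.8]
opening: 0.34
t 8.02 tcp [540.9 259.7  71.7] psi -1.32 open 29.9 F [-3.5 -3.4 10.8]
turn -0.0055 shift after turn [-2.9 -0.7  1.1] tilt 0.16
```

```bash
python3 -m handwheel '[0,0,-1.5,0,1,0,1.5,0,0,1,0,0,1.5,0,1,0,0,0.5,0,1,0,0,0,0,1]'; python3 go.py 538.1 260.5 70.6 -1
python3 - <<'E'
from fit import *
c=snap('scene','s6'); 
u0,v0,u1,v1=315,188,353,228;k=16
im=cv2.resize(c['pixels'][v0:v1,u0:u1],None,fx=k,fy=k*.9,interpolation=cv2.INTER_CUBIC)
cv2.imwrite('pics/s6o.png',im)
E
```

```text
time: 8.43
ee_pos: [0.5402, 0.2584, 0.0704]
tcp_rot: [3.141, -0.036, 0.002]
wrist_force: [-4.0, -2.3, 9.7]
opening: 0.345
t 8.43 tcp [540.2 258.4  70.4] psi -1.32 open 30.4 F [-4.  -2.3  9.7]
turn -0.0056 shift after turn [-2.2 -2.1 -0.2] tilt 0.07
```

View pics/s6o.png

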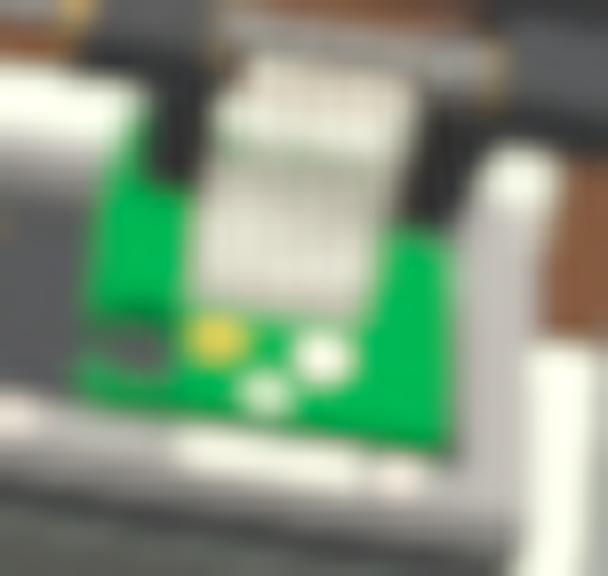

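Run:
```python
from fit import *
c=snap('top','t6'); 
u0,v0,u1,v1=140,140,250,210;k=7
im=cv2.resize(c['pixels'][v0:v1,u0:u1],None,fx=k,fy=k,interpolation=cv2.INTER_CUBIC)
cv2.imwrite('pics/t6o.png',im)
```

```text
(no output)
```

View pics/t6o.png

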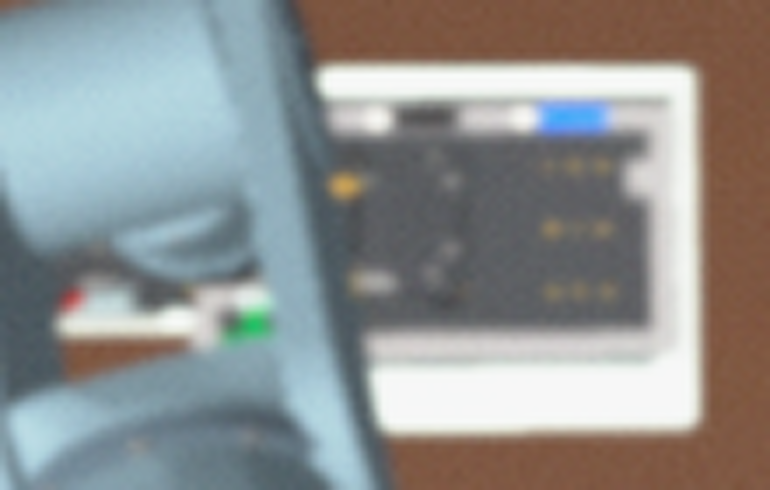

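```bash
python3 -m handwheel '[1,0,-1,0,1,1.5,0,-1,0,1,1.5,0,-0.5,0,1,0,0,0,0,1]'; python3 go.py 538.1 260.5 70.6 -1;python3 -m handwheel '[0,0,1,0,1,0,0,1,0,1,0,0,0,0,1]'; python3 go.py 538.1 260.5 70.6 -1
python3 - <<'E'
from fit import *
c=snap('scene','s7'); 
u0,v0,u1,v1=315,188,353,228;k=16
im=cv2.resize(c['pixels'][v0:v1,u0:u1],None,fx=k,fy=k*.9,interpolation=cv2.INTER_CUBIC)
cv2.imwrite('pics/s7o.png',im)
c=snap('top','t7'); 
u0,v0,u1,v1=150,170,190,200;k=14
cv2.imwrite('pics/t7o.png',cv2.resize(c['pixels'][v0:v1,u0:u1],None,fx=k,fy=k,interpolation=cv2.INTER_CUBIC))
E
```

```text
time: 8.87
ee_pos: [0.5415, 0.259, 0.071]
tcp_rot: [-3.141, 0.036, 0.007]
wrist_force: [-8.2, 1.4, 6.8]
opening: 0.34
t 8.87 tcp [541.5 259.   71. ] psi -1.32 open 29.9 F [-8.2  1.4  6.8]
turn -0.0055 shift after turn [-3.4 -1.4  0.4] tilt 0.26
time: 9.12
ee_pos: [0.5426, 0.2589, 0.07]
tcp_rot: [-3.141, 0.036, 0.003]
wrist_force: [-7.4, 0.5, 8.8]
opening: 0.339
t 9.12 tcp [542.6 258.9  70. ] psi -1.31 open 29.8 F [-7.4  0.5  8.8]
turn -0.0055 shift after turn [-4.5 -1.5 -0.6] tilt 0.11
```

View pics/s7o.png

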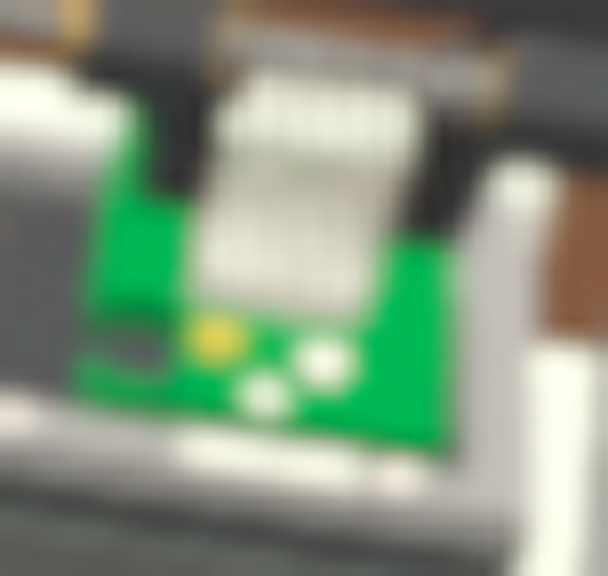

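View pics/t7o.png

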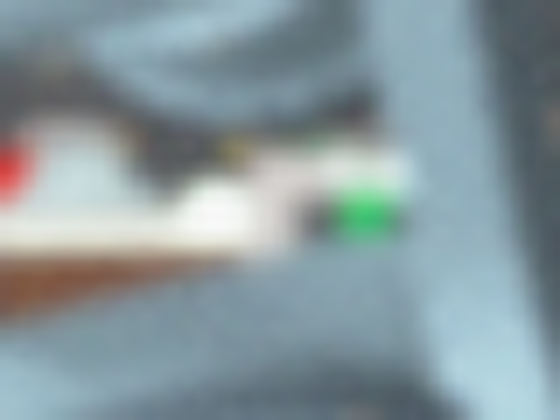

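Run:
```python
from fit import *
T=bedT(.5558,.1942,.054,-1/57.3)
pl=plate('left')
def draw(tag,u0,v0,u1,v1,k,out,cfgs):
    c=load(tag);ims=[]
    for phi,xo in cfgs:
        im=cv2.resize(c['pixels'][v0:v1,u0:u1],None,fx=k,fy=k,interpolation=cv2.INTER_CUBIC)
        def L(P,col):
            uv=proj(c,np.array(P,float)@T[:3,:3].T+T[:3,3]); p=((uv+.5-[u0,v0])*k).astype(np.int32)
            cv2.polylines(im,[p],True,col,1)
        L(np.array([(-48,-100,8),(49,-100,8),(49,100,8),(-48,100,8)])/1000,(0,0,255))
        for z in (0,8): L(np.array([(-34,89.5,z),(-18,89.5,z),(-18,100,z),(-34,100,z)])/1000,(0,0,255))
        # tilt about upper bottom edge
        def tl(P):
            x=P[:,0]-.0465+0; z=P[:,2]
            return np.c_[.0465+xo+x*np.cos(phi)+z*-np.sin(-phi)*1, P[:,1]+.066, -x*np.sin(phi)+z*np.cos(phi)]
        L(tl(np.c_[pl,np.full(len(pl),.008)]),(255,0,255))
        q=np.array([(-15,-15),(15,-15),(15,15),(-15,15)])/1000
        L(tl(np.c_[q,np.full(4,.05)]),(255,255,0))
        ims.append(im)
    cv2.imwrite(out,np.hstack(ims))
draw('s7',315,183,353,228,10,'pics/s7m.png',[(0,0),(.1,0)])
draw('t7',150,165,190,200,10,'pics/t7m.png',[(0,0),(.1,0)])
```

```text
(no output)
```

View pics/s7m.png

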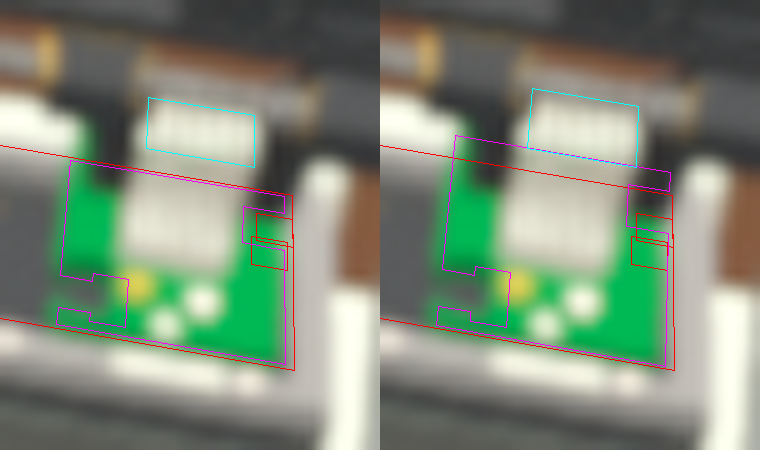

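View pics/t7m.png

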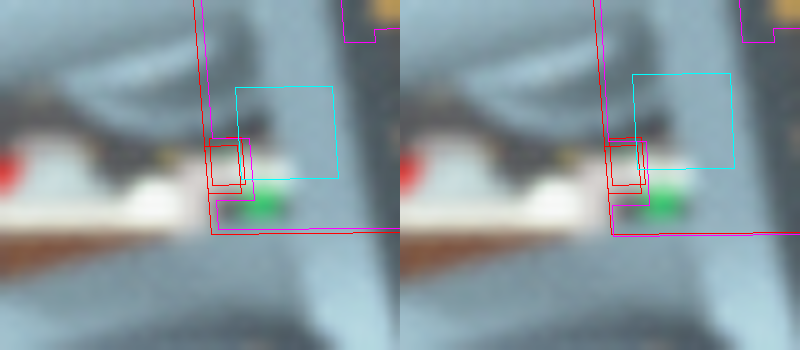

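```bash
python3 -m handwheel '[-1,0,0,0,1,-1,0,0,0,1,0,0,0,0,0.55,0,0,0,0,0.55,0,0,0,0,0.5,0,0,0,0,0.5]'; python3 go.py 538.1 260.5 70.6 -1;python3 -m handwheel '[0,0,-10,0,0.5,0,0,-30,0,0.5,0,0,-40,0,0.5,0,20,-40,0,0.5,0,40,0,0,0.5,0,40,0,0,0.5,0,40,0,0,0.5,0,40,0,0,0.5,0,40,0,0,0.5,0,40,0,0,0.5,0,0,0,0,0.5]'; python3 go.py 538.1 260.5 70.6 -1
python3 - <<'E'
from fit import *
c=snap('scene','s8'); 
u0,v0,u1,v1=255,170,385,255;k=6
im1=cv2.resize(c['pixels'][v0:v1,u0:u1],None,fx=k,fy=k,interpolation=cv2.INTER_CUBIC)
cv2.imwrite('pics/s8o.png',im1)
c=snap('top','t8'); 
u0,v0,u1,v1=140,140,250,210;k=7
cv2.imwrite('pics/t8o.png',cv2.resize(c['pixels'][v0:v1,u0:u1],None,fx=k,fy=k,interpolation=cv2.INTER_CUBIC))
E
```

```text
time: 9.72
ee_pos: [0.5414, 0.2584, 0.0693]
tcp_rot: [3.141, -0.037, -0.001]
wrist_force: [-0.0, -0.1, 0.6]
opening: 0.497
t 9.72 tcp [541.4 258.4  69.3] psi -1.33 open 43.8 F [-0.  -0.1  0.6]
turn -0.0058 shift after turn [-3.3 -2.1 -1.3] tilt 0.03
time: 10.63
ee_pos: [0.5358, -0.0065, 0.1879]
tcp_rot: [3.138, -0.046, 0.002]
wrist_force: [0.2, 0.0, -0.2]
opening: 0.5
t 10.63 tcp [535.8  -6.5 187.9] psi -1.67 open 44.0 F [ 0.2  0.  -0.2]
turn -0.0117 shift after turn [  -2.3 -267.   117.3] tilt 0.18
```

View pics/s8o.png

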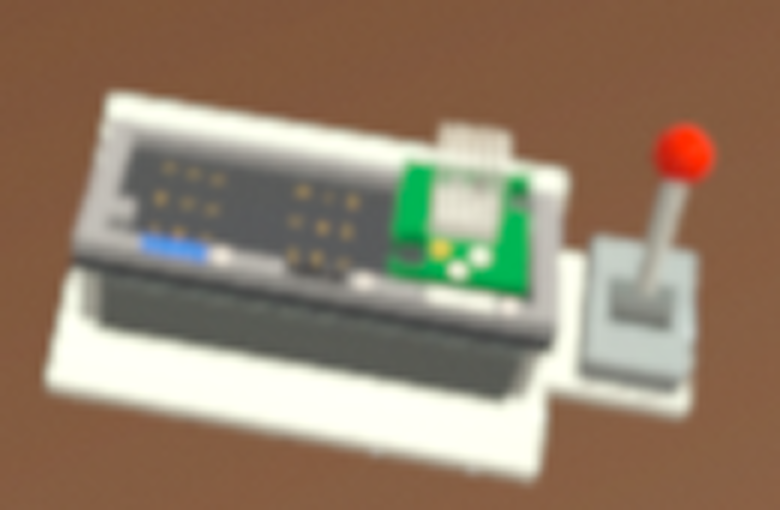

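View pics/t8o.png

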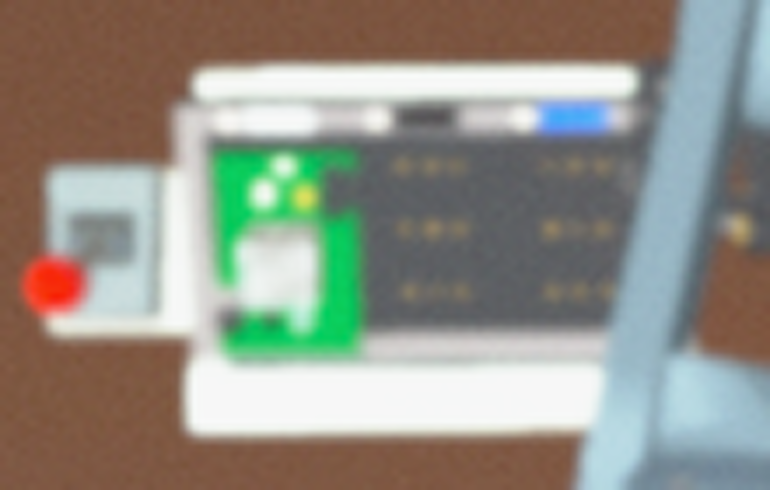

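Top view: the silver module lies on the low rim (green edge at row 352, rim inner edge at row 327), about 8 mm too far down-slope, with a gap at the top wall. I'll regrasp, lift a little, shift up-slope and lower it.

```bash
python3 -m handwheel '[0,-38,0,-0.008,0.5,0,-38,0,0,0.5,0,-38,0,0,0.5,0,-38,0,0,0.5,0,-38,0,0,0.5,0,-38,5,0,0.5,0,-33,5,0,0.5,0,0,10,0,0.5,0,0,0,0,0.5,0,0,0,0,0.5]'; python3 go.py 533 259 72.4 -1
```

```text
time: 11.57
ee_pos: [0.5385, 0.2617, 0.1662]
tcp_rot: [3.141, -0.02, -0.003]
wrist_force: [-0.3, -0.3, 0.2]
opening: 0.501
t 11.57 tcp [538.5 261.7 166.2] psi -0.74 open 44.1 F [-0.3 -0.3  0.2]
turn 0.0045 shift after turn [-5.5  2.8 93.8] tilt 0.12
```

```bash
python3 -m handwheel '[-3,1.4,20,0.0045,0.5,-2.5,1.4,35,0,0.5,0,0,25,0,0.5,0,0,10,0,0.5,0,0,0,0,0.5,0,0,0,0,0.5]'; python3 go.py 533 259 72.4 -1
```

```text
time: 12.07
ee_pos: [0.5349, 0.2576, 0.0778]
tcp_rot: [-3.141, 0.033, -0.001]
wrist_force: [0.5, -0.2, 0.3]
opening: 0.501
t 12.07 tcp [534.9 257.6  77.8] psi -1.19 open 44.1 F [ 0.5 -0.2  0.3]
turn -0.0034 shift after turn [-1.9 -1.3  5.4] tilt 0.02
```

```bash
python3 -m handwheel '[-1.7,-0.8,4.5,-0.003,0.5,0,0,0,0,0.5,0,0,0,0,0.5,0,0,0,0,1,0,0,0,0,1,0,0,0,0,1,0,0,0,0,1]' 20; python3 go.py 533 259 72.4 -1
python3 -m handwheel '[-1.2,0,-2.2,0,1,-1.2,0,-2.2,0,1,0,0,0,0,1,0,0,0,0,1]' 20; python3 go.py 540 259 75 -1
```

```text
time: 12.65
ee_pos: [0.5328, 0.2591, 0.073]
tcp_rot: [-3.141, 0.026, -0.001]
wrist_force: [-1.4, -0.9, 3.5]
opening: 0.336
t 12.65 tcp [532.8 259.1  73. ] psi -0.95 open 29.6 F [-1.4 -0.9  3.5]
turn 0.0009 shift after turn [0.2 0.1 0.6] tilt 0.03
time: 12.98
ee_pos: [0.53, 0.2591, 0.0768]
tcp_rot: [-3.141, 0.026, 0.0]
wrist_force: [-0.3, 0.3, -1.7]
opening: 0.337
t 12.98 tcp [530.  259.1  76.8] psi -0.95 open 29.7 F [-0.3  0.3 -1.7]
turn 0.0008 shift after turn [10.  -0.   1.8] tilt 0.01
```

```bash
python3 -m handwheel '[2.4,0,-1.3,0,1,2.4,0,-1.3,0,1,2.4,0,-1.3,0,1,0,0,0,0,1]' 20; python3 go.py 540 259 75 -1
python3 -m handwheel '[1,0,1.8,0,1,1,0,1.8,0,1,0,0,0,0,1]' 20; python3 go.py 540 259 75 -1
python3 -m handwheel '[0.4,0,0.8,0,1,0,0,0.8,0,1,0,0,0,0,1]' 20; python3 go.py 540 259 75 -1
```

```text
time: 13.32
ee_pos: [0.5383, 0.259, 0.0812]
tcp_rot: [-3.141, 0.027, -0.002]
wrist_force: [0.1, 0.2, -1.1]
opening: 0.338
t 13.32 tcp [538.3 259.   81.2] psi -0.97 open 29.8 F [ 0.1  0.2 -1.1]
turn 0.0005 shift after turn [ 1.7 -0.1  6.2] tilt 0.06
time: 13.57
ee_pos: [0.5392, 0.2588, 0.0766]
tcp_rot: [3.141, -0.026, -0.001]
wrist_force: [-0.1, -0.7, -1.0]
opening: 0.336
t 13.57 tcp [539.2 258.8  76.6] psi -0.97 open 29.6 F [-0.1 -0.7 -1. ]
turn 0.0006 shift after turn [ 0.8 -0.2  1.6] tilt 0.04
time: 13.82
ee_pos: [0.5391, 0.2589, 0.0755]
tcp_rot: [3.141, -0.026, -0.002]
wrist_force: [-4.3, -0.4, 3.3]
opening: 0.336
t 13.82 tcp [539.1 258.9  75.5] psi -0.95 open 29.6 F [-4.3 -0.4  3.3]
turn 0.0008 shift after turn [ 0.9 -0.1  0.5] tilt 0.08
```

```bash
python3 -m handwheel '[-0.3,0,1.2,0,1,-0.3,0,1.2,0,1,0,0,0,0,1]' 20; python3 go.py 540 259 75 -1
python3 -m handwheel '[-0.3,0,1,0,1,-0.2,0,1,0,1,0,0,0,0,1]' 20; python3 go.py 540 259 75 -1
python3 - <<'E'
from fit import *
c=snap('scene','s9'); 
u0,v0,u1,v1=255,170,385,255;k=6
cv2.imwrite('pics/s9o.png',cv2.resize(c['pixels'][v0:v1,u0:u1],None,fx=k,fy=k,interpolation=cv2.INTER_CUBIC))
E
```

```text
time: 14.07
ee_pos: [0.5392, 0.2596, 0.0742]
tcp_rot: [-3.141, 0.026, -0.001]
wrist_force: [-5.3, 1.1, 7.5]
opening: 0.339
t 14.07 tcp [539.2 259.6  74.2] psi -0.95 open 29.8 F [-5.3  1.1  7.5]
turn 0.0009 shift after turn [ 0.8  0.6 -0.8] tilt 0.06
time: 14.32
ee_pos: [0.5394, 0.2601, 0.0737]
tcp_rot: [-3.14, 0.026, -0.003]
wrist_force: [-6.9, 1.5, 16.0]
opening: 0.341
t 14.32 tcp [539.4 260.1  73.7] psi -0.94 open 30.0 F [-6.9  1.5 16. ]
turn 0.001 shift after turn [ 0.6  1.1 -1.3] tilt 0.15
```

View pics/s9o.png

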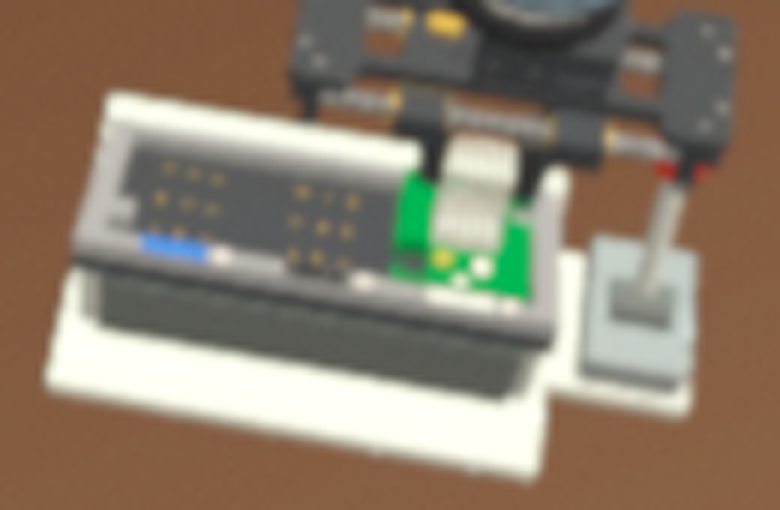

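Key is now visible beside the slot at crop (520,215) and the plate looks flush. I release and check from above.

```bash
python3 -m handwheel '[0,0,-1,0,0.55,0,0,0,0,0.55,0,0,0,0,0.5,0,0,-10,0,0.5,0,0,-30,0,0.5,0,0,-40,0,0.5,0,20,-35,0,0.5,0,40,0,0,0.5,0,40,0,0,0.5,0,40,0,0,0.5,0,40,0,0,0.5,0,40,0,0,0.5]'; python3 -m handwheel '[0,40,0,0,0.5,0,40,0,0,0.4,0,0,0,0,0.4]';python3 go.py 434.8 -272.1 21 -6
python3 - <<'E'
from fit import *
c=snap('scene','s10'); 
u0,v0,u1,v1=255,170,385,255;k=6
cv2.imwrite('pics/s10o.png',cv2.resize(c['pixels'][v0:v1,u0:u1],None,fx=k,fy=k,interpolation=cv2.INTER_CUBIC))
c=snap('top','t10'); 
u0,v0,u1,v1=140,140,250,210;k=7
cv2.imwrite('pics/t10o.png',cv2.resize(c['pixels'][v0:v1,u0:u1],None,fx=k,fy=k,interpolation=cv2.INTER_CUBIC))
E
```

```text
time: 15.37
ee_pos: [0.5348, 0.0372, 0.1879]
tcp_rot: [3.141, -0.026, 0.002]
wrist_force: [0.8, -0.1, 0.7]
opening: 0.503
time: 15.62
ee_pos: [0.5339, -0.0478, 0.1879]
tcp_rot: [3.138, -0.036, 0.002]
wrist_force: [0.2, 0.5, 0.4]
opening: 0.597
t 15.62 tcp [533.9 -47.8 187.9] psi -1.31 open 52.6 F [0.2 0.5 0.4]
turn 0.0818 shift after turn [-75.1 233.5 166.9] tilt 0.19
```

View pics/s10o.png

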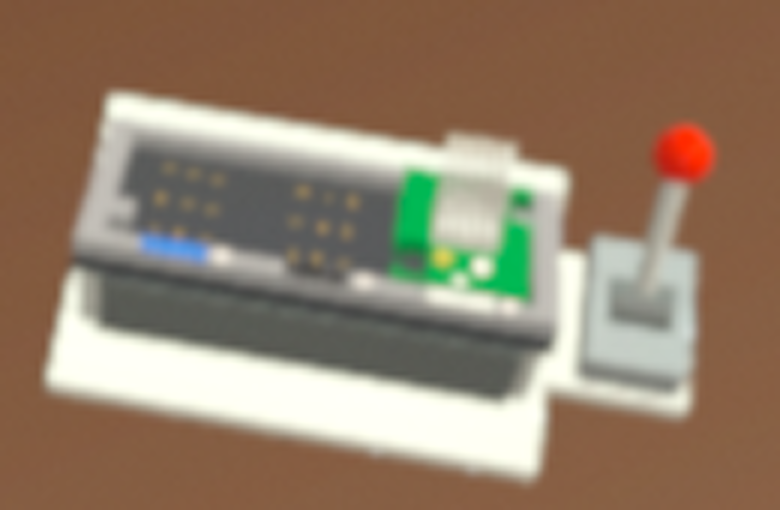

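View pics/t10o.png

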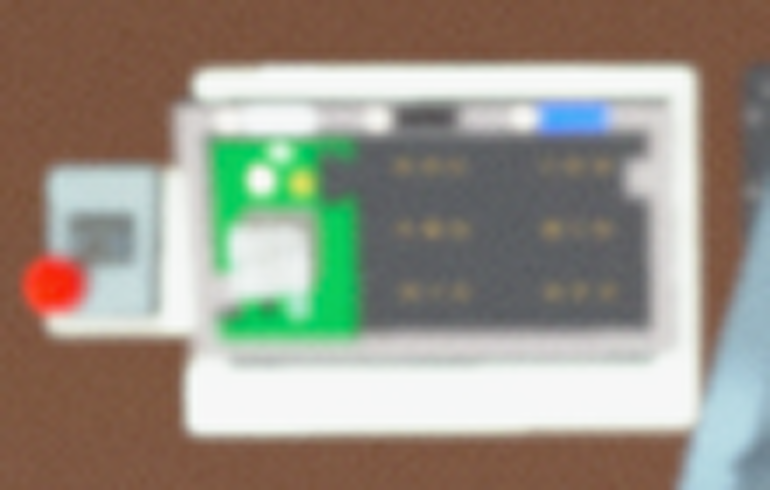

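```bash
cat > ov.py <<'E'
from fit import *
def overlay(tag,box,k,out,Bt,mods):
    c=load(tag);u0,v0,u1,v1=box
    im=cv2.resize(c['pixels'][v0:v1,u0:u1],None,fx=k,fy=k,interpolation=cv2.INTER_CUBIC)
    T=bedT(*Bt)
    def L(P,col):
        uv=proj(c,np.array(P,float)@T[:3,:3].T+T[:3,3]); p=((uv+.5-[u0,v0])*k).astype(np.int32)
        cv2.polylines(im,[p],True,col,1)
    L(np.array([(-48,-100,8),(49,-100,8),(49,100,8),(-48,100,8)])/1000,(0,0,255))
    for z in (0,8): L(np.array([(-34,89.5,z),(-18,89.5,z),(-18,100,z),(-34,100,z)])/1000,(0,0,255))
    for n,bx,by,xu,phi in mods:
        def tl(P):
            x=P[:,0]-.0465; z=P[:,2]
            return np.c_[xu+x*np.cos(phi)+z*np.sin(phi), P[:,1]+by, -x*np.sin(phi)+z*np.cos(phi)]
        pl=plate(n); L(tl(np.c_[pl,np.full(len(pl),.008)]),(255,0,255))
        q=np.array([(-15,-15),(15,-15),(15,15),(-15,15)])/1000
        L(tl(np.c_[q,np.full(4,.05)]),(0,255,255))
    cv2.imwrite(out,im); return im
E
python3 - <<'E'
from ov import *
Bt={'t10':(.5555,.1948,.054,-1.2/57.3),'s10':(.5562,.1936,.054,-.6/57.3)}
r=[]
for tag,box in(('t10',(160,148,200,198)),('s10',(312,188,352,226))):
    a=[overlay(tag,box,9,'pics/x.png',Bt[tag],[('left',0,.066,xu,phi)]) for xu,phi in((.0465,0),(.044,.088))]
    cv2.imwrite(f'pics/ov_{tag}.png',np.hstack(a))
E
```

```text
(no output)
```

View pics/ov_t10.png

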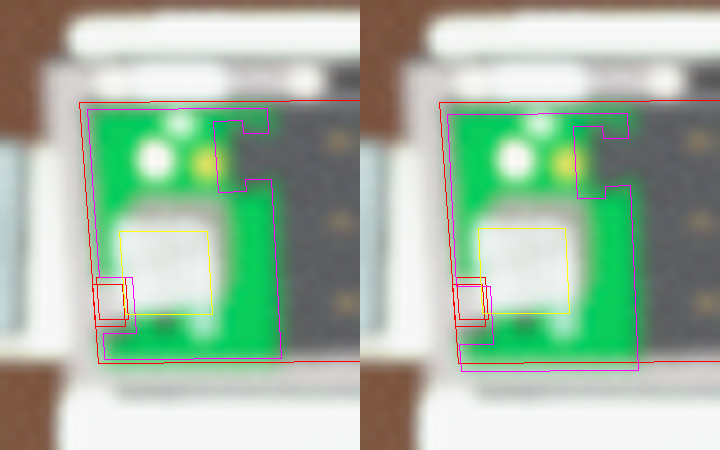

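View pics/ov_s10.png

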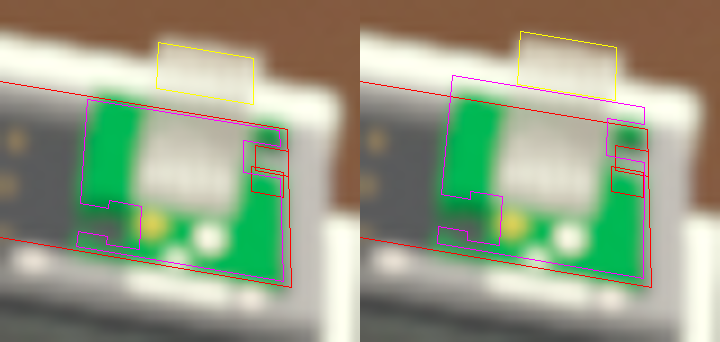

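```bash
cat > fitbed.py <<'E'
from fit import *
Bts={'t':(.5555,.1948,.054,-1.2/57.3),'s':(.5562,.1936,.054,-.6/57.3)}
PY={'left':.066,'middle':0.,'right':-.066}
def tl(P,xu,by,phi,yaw=0):
    a=P.copy(); c,s=np.cos(yaw),np.sin(yaw); a[:,0],a[:,1]=c*P[:,0]-s*P[:,1],s*P[:,0]+c*P[:,1]
    x=a[:,0]-.0465; z=a[:,2]
    return np.c_[xu+x*np.cos(phi)+z*np.sin(phi), a[:,1]+by, -x*np.sin(phi)+z*np.cos(phi)]
def render(c,T,n,p,box):
    xu,by,phi,yaw=p
    u0,v0,u1,v1=box; img=np.zeros(((v1-v0)*S,(u1-u0)*S),np.float32)
    W=lambda P: proj(c,tl(P,xu,by,phi,yaw)@T[:3,:3].T+T[:3,3])
    pl=plate(n)
    fill(img,W(np.c_[pl,np.full(len(pl),.008)]),box,1.)
    q=np.array([(-15,-15),(15,-15),(15,15),(-15,15)])/1000
    P=np.r_[np.c_[q,np.full(4,.008)],np.c_[q,np.full(4,.05)]]
    fill(img,cv2.convexHull(W(P).astype(np.float32))[:,0],box,0.)
    return fin(img)
def green(c,box):
    u0,v0,u1,v1=box; im=c['pixels'][v0:v1,u0:u1].astype(np.float32)
    return np.clip((im[...,1]-np.maximum(im[...,0],im[...,2]))/95,0,1)
def fitseat(tag,n,full=True):
    c=load(tag); T=bedT(*Bts[tag[0]])
    uv=proj(c,(np.array([[0,PY[n],.008]]))@T[:3,:3].T+T[:3,3])[0].astype(int); w=26
    box=(uv[0]-w,uv[1]-w,uv[0]+w,uv[1]+w); tg=green(c,box)
    # ignore other modules' green: weight by distance in y
    out={}
    for phi0 in(0,.05,.1):
        def f(p):
            m=render(c,T,n,(p[0]/1000,p[1]/1000,p[2]/1000,p[3]/1000),box)
            return np.sum((m-tg)**2)
        x0=np.array([46.5,PY[n]*1000,phi0*1000,0.])
        r=minimize(f,x0,method='Nelder-Mead',options=dict(initial_simplex=x0+np.array([[0]*4,[4,0,0,0],[0,3,0,0],[0,0,40,0],[0,0,0,30]]),xatol=.05,fatol=.005,maxiter=500))
        print(tag,n,'xu,y,phi,yaw(mrad)',np.round(r.x,1),'cx',round(r.x[0]-46.5*np.cos(r.x[2]/1000),1),round(r.fun,2),'seated err',round(f([46.5,PY[n]*1000,0,0]),2))
    m=render(c,T,n,(r.x[0]/1000,r.x[1]/1000,r.x[2]/1000,r.x[3]/1000),box)
    return np.hstack([tg,m,np.abs(tg-m)])
E
python3 - <<'E'
from fitbed import *
o=[fitseat(t,'left') for t in('t8','s8','t10','s10')]
cv2.imwrite('pics/fs.png',cv2.resize((np.vstack(o)*255).astype(np.uint8),None,fx=2.8,fy=2.8))
E
```

```text
t8 left xu,y,phi,yaw(mrad) [39.7 63.7 95.9  6. ] cx -6.6 26.25 seated err 118.05
t8 left xu,y,phi,yaw(mrad) [39.6 63.8 84.4 29.2] cx -6.8 27.81 seated err 118.05
t8 left xu,y,phi,yaw(mrad) [39.3 63.9 73.2 28.2] cx -7.1 27.79 seated err 118.05
s8 left xu,y,phi,yaw(mrad) [ 45.2  64.7  77.8 -36.2] cx -1.1 27.72 seated err 44.7
s8 left xu,y,phi,yaw(mrad) [ 46.7  64.8 104.7 -27.9] cx 0.5 26.84 seated err 44.7
s8 left xu,y,phi,yaw(mrad) [46.5 64.8 98.1 -1.7] cx 0.2 27.29 seated err 44.7
t10 left xu,y,phi,yaw(mrad) [ 46.   65.1  65.  -18.5] cx -0.4 25.51 seated err 32.41
t10 left xu,y,phi,yaw(mrad) [ 45.8  65.3  64.3 -12.2] cx -0.6 25.42 seated err 32.41
t10 left xu,y,phi,yaw(mrad) [ 45.9  64.9  91.4 -14. ] cx -0.4 25.88 seated err 32.41
s10 left xu,y,phi,yaw(mrad) [ 49.4  66.2  50.3 -20.2] cx 3.0 21.86 seated err 29.23
s10 left xu,y,phi,yaw(mrad) [ 50.3  66.1  53.8 -22.6] cx 3.8 21.66 seated err 29.23
s10 left xu,y,phi,yaw(mrad) [ 50.2  66.1  54.4 -21.2] cx 3.8 21.76 seated err 29.23
```

View pics/fs.png

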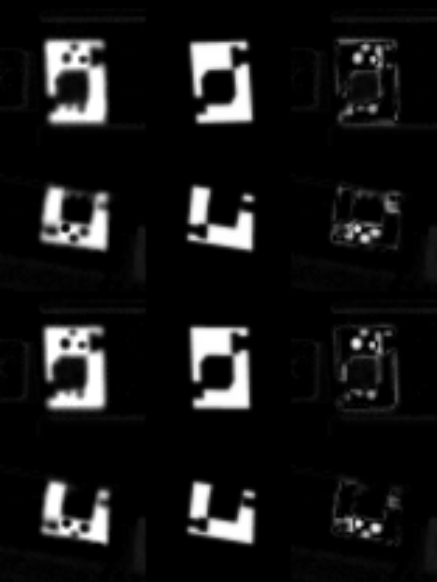

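```bash
cat > dep.py <<'E'
from fitbed import *
def dep(tag,n):
    c=load(tag);P=pts(c); T=bedT(*Bts[tag[0]]); q=(P-T[:3,3])@T[:3,:3]*1000
    im=c['pixels'].astype(float); g=(im[...,1]-np.maximum(im[...,0],im[...,2]))>70
    g=cv2.erode(g.astype(np.uint8),np.ones((2,2)))>0
    by=PY[n]*1000
    m=g&(abs(q[...,0])<55)&(abs(q[...,1]-by)<34)&(abs(q[...,2]-8)<20)
    a=q[m]; M=np.c_[a[:,0],a[:,1]-by,np.ones(len(a))]
    w=np.ones(len(a))
    for _ in range(15):
        s,*_=np.linalg.lstsq(M*w[:,None],a[:,2]*w,rcond=None); r=a[:,2]-M@s; w=1/np.sqrt(1+(r/2)**2)
    # floor reference
    fm=(~g)&(abs(q[...,0])<38)&(abs(q[...,1])<85)&(abs(q[...,2])<14)
    fl=load(tag[0].replace('t','top0').replace('s','scene0')); Pf=pts(fl); qf=(Pf-T[:3,3])@T[:3,:3]*1000
    ff=(abs(qf[...,0])<38)&(abs(qf[...,1])<85)&(abs(qf[...,2])<14); A2=np.c_[qf[ff][:,:2],np.ones(ff.sum())]
    sf,*_=np.linalg.lstsq(A2,qf[ff][:,2],rcond=None)
    lo=a[a[:,0]<-25]; hi=a[a[:,0]>20]
    print(tag,n,len(a),'slope x,y(mrad)',np.round(1000*(s[:2]-sf[:2]),1),'plate top z over floor',round(s[2]-sf[2]-sf[1]*by,2),'ends lo/hi',np.round([np.median(lo[:,2])-sf@[-35,by,1],np.median(hi[:,2])-sf@[35,by,1]],1),'sd',round(r.std(),1))
E
python3 - <<'E'
from dep import *
for t in('t8','s8','t10','s10'): dep(t,'left')
E
```

```text
t8 left 181 slope x,y(mrad) [-80.3  44.8] plate top z over floor 13.34 ends lo/hi [16.3 11.3] sd 3.1
s8 left 102 slope x,y(mrad) [-85.6  46. ] plate top z over floor 13.45 ends lo/hi [15.1 11.2] sd 1.5
t10 left 182 slope x,y(mrad) [-84.6  14.2] plate top z over floor 11.66 ends lo/hi [14.9  9.9] sd 3.3
s10 left 92 slope x,y(mrad) [-80.3  -5.6] plate top z over floor 12.25 ends lo/hi [14.1  9.2] sd 1.4
```

Depth of the plate shows it is still tilted 0.083 rad: the low edge rests on the low rim, about 2 mm short. I'll regrasp and move it 2.5 mm further up-slope.

```bash
python3 -m handwheel '[0,-20,0,0.005,0.45,0,-40,0,0,0.45,0,-40,0,0,0.45,0,-40,0,0,0.45,0,-40,0,0,0.45,0,-40,0,0,0.45,0,-40,0,0,0.45,2,-37,5,0,0.45,3,-8,15,0,0.45,0,0,10,0,0.45,0,0,0,0,0.45,0,0,0,0,0.45]'; python3 go.py 539 260 75 -1
```

```text
time: 16.72
ee_pos: [0.5439, 0.2636, 0.1562]
tcp_rot: [3.14, -0.033, -0.004]
wrist_force: [0.0, -0.7, 0.2]
opening: 0.55
t 16.72 tcp [543.9 263.6 156.2] psi -1.21 open 48.4 F [ 0.  -0.7  0.2]
turn -0.0037 shift after turn [-4.8  3.7 81.2] tilt 0.16
```

```bash
python3 -m handwheel '[-2.4,1.5,20,0,0.45,-2.4,1.2,30,0,0.45,0,0,20,0,0.45,0,0,6,0,0.45,0,0,0,0,0.45,0,0,0,0,0.45]'; python3 go.py 539 260 75 -1
```

```text
time: 17.22
ee_pos: [0.5413, 0.2607, 0.0824]
tcp_rot: [-3.141, 0.036, -0.002]
wrist_force: [0.3, -0.0, 0.3]
opening: 0.548
t 17.22 tcp [541.3 260.7  82.4] psi -1.31 open 48.2 F [ 0.3 -0.   0.3]
turn -0.0054 shift after turn [-2.2  0.7  7.4] tilt 0.07
```

```bash
python3 -m handwheel '[0,0,3.5,0,0.45,0,0,0,0,0.45,0,0,0,0,1,0,0,0,0,1,0,0,0,0,1,0,0,0,0,1]' 20; python3 go.py 539 260 75 -1
```

```text
time: 17.72
ee_pos: [0.5407, 0.2612, 0.0782]
tcp_rot: [3.141, -0.034, 0.001]
wrist_force: [-0.5, -0.4, 2.4]
opening: 0.338
t 17.72 tcp [540.7 261.2  78.2] psi -1.23 open 29.8 F [-0.5 -0.4  2.4]
turn -0.004 shift after turn [-1.6  1.3  3.2] tilt 0.05
```

```bash
python3 -m handwheel '[-0.5,0,-1,0,1,1.1,0,-0.6,0,1,1.2,0,-0.6,0,1,0,0,0,0,1]'; python3 go.py 539 260 75 -1;  python3 -m handwheel '[0,0,1.2,0,1,0,0,1.2,0,1,0,0,0,0,1]'; python3 go.py 539 260 75 -1; python3 -m handwheel '[0,0,1.2,0,1,-0.2,0,1.2,0,1,0,0,0,0,1]'; python3 go.py 539 260 75 -1
```

```text
time: 18.05
ee_pos: [0.5422, 0.2612, 0.0798]
tcp_rot: [-3.141, 0.034, 0.0]
wrist_force: [-0.6, -0.0, -0.9]
opening: 0.338
t 18.05 tcp [542.2 261.2  79.8] psi -1.24 open 29.8 F [-0.6 -0.  -0.9]
turn -0.0042 shift after turn [-3.2  1.2  4.8] tilt 0.0
time: 18.3
ee_pos: [0.5418, 0.261, 0.0773]
tcp_rot: [3.141, -0.034, -0.001]
wrist_force: [-1.2, -1.7, 2.9]
opening: 0.338
t 18.3 tcp [541.8 261.   77.3] psi -1.24 open 29.7 F [-1.2 -1.7  2.9]
turn -0.0043 shift after turn [-2.8  1.   2.3] tilt 0.05
time: 18.55
ee_pos: [0.541, 0.2607, 0.0747]
tcp_rot: [3.14, -0.034, -0.003]
wrist_force: [-4.2, -3.1, 3.3]
opening: 0.336
t 18.55 tcp [541.  260.7  74.7] psi -1.24 open 29.6 F [-4.2 -3.1  3.3]
turn -0.0042 shift after turn [-2.   0.7 -0.3] tilt 0.13
```

```bash
python3 -m handwheel '[0,0.7,0.5,0,1,-0.3,0,1,0,1,0,0,0,0,1]'; python3 go.py 539 260 75 -1;  python3 -m handwheel '[-0.3,0,1,0,1,0,0,1,0,1,0,0,0,0,1]'; python3 go.py 539 260 75 -1
```

```text
time: 18.8
ee_pos: [0.541, 0.2603, 0.0741]
tcp_rot: [3.141, -0.034, -0.002]
wrist_force: [-6.7, -2.4, 7.2]
opening: 0.337
t 18.8 tcp [541.  260.3  74.1] psi -1.24 open 29.7 F [-6.7 -2.4  7.2]
turn -0.0041 shift after turn [-2.   0.4 -0.9] tilt 0.07
time: 19.05
ee_pos: [0.5411, 0.2604, 0.0739]
tcp_rot: [3.141, -0.034, -0.001]
wrist_force: [-10.6, -4.4, 19.4]
opening: 0.337
t 19.05 tcp [541.1 260.4  73.9] psi -1.22 open 29.7 F [-10.6  -4.4  19.4]
turn -0.0039 shift after turn [-2.1  0.4 -1.1] tilt 0.05
```

```bash
python3 -m handwheel '[0,0,-1.5,0,0.55,0,0,0,0,0.55,0,0,0,0,0.5,0,0,-10,0,0.5,0,0,-30,0,0.5,0,0,-40,0,0.5,0,20,-32,0,0.5,0,40,0,0,0.5,0,40,0,0,0.5,0,40,0,0,0.5,0,40,0,0,0.5,0,40,0,0,0.5]'; python3 -m handwheel '[-10,39,0,0,0.5,-10,39,0,0,0.4,0,0,0,0,0.4]';python3 go.py 434.8 -272.1 21 -6
python3 - <<'E'
from dep import *
c=snap('scene','s11'); 
u0,v0,u1,v1=255,170,385,255;k=6
cv2.imwrite('pics/s11o.png',cv2.resize(c['pixels'][v0:v1,u0:u1],None,fx=k,fy=k,interpolation=cv2.INTER_CUBIC))
c=snap('top','t11'); 
u0,v0,u1,v1=140,140,250,210;k=7
cv2.imwrite('pics/t11o.png',cv2.resize(c['pixels'][v0:v1,u0:u1],None,fx=k,fy=k,interpolation=cv2.INTER_CUBIC))
for t in('t11','s11'): dep(t,'left'); fitseat(t,'left')
E
```

```text
time: 20.05
ee_pos: [0.5363, 0.0389, 0.1858]
tcp_rot: [3.141, -0.033, 0.002]
wrist_force: [0.5, -0.6, 0.6]
opening: 0.501
time: 20.3
ee_pos: [0.5138, -0.043, 0.1855]
tcp_rot: [3.139, -0.043, -0.0]
wrist_force: [-0.4, 0.2, 1.0]
opening: 0.599
t 20.3 tcp [513.8 -43.  185.5] psi -1.58 open 52.7 F [-0.4  0.2  1. ]
turn 0.0771 shift after turn [-54.6 236.1 164.5] tilt 0.14
t11 left 159 slope x,y(mrad) [ 2.7 10.6] plate top z over floor 7.91 ends lo/hi [7.6 8.1] sd 3.1
t11 left xu,y,phi,yaw(mrad) [47.9 65.6 -8.3 13.5] cx 1.4 24.54 seated err 30.4
t11 left xu,y,phi,yaw(mrad) [47.9 65.1 -0.7 18.7] cx 1.4 24.57 seated err 30.4
t11 left xu,y,phi,yaw(mrad) [ 47.8  65.  -17.8  -7.2] cx 1.3 22.81 seated err 30.4
s11 left 79 slope x,y(mrad) [0.6 8.9] plate top z over floor 7.96 ends lo/hi [8.4 8.1] sd 1.1
s11 left xu,y,phi,yaw(mrad) [ 51.3  66.3 -28.6   6.7] cx 4.9 21.12 seated err 37.77
s11 left xu,y,phi,yaw(mrad) [ 51.1  66.  -21.1  10.2] cx 4.6 21.19 seated err 37.77
s11 left xu,y,phi,yaw(mrad) [ 52.   66.  -19.7   4.5] cx 5.5 20.93 seated err 37.77
```

View pics/s11o.png

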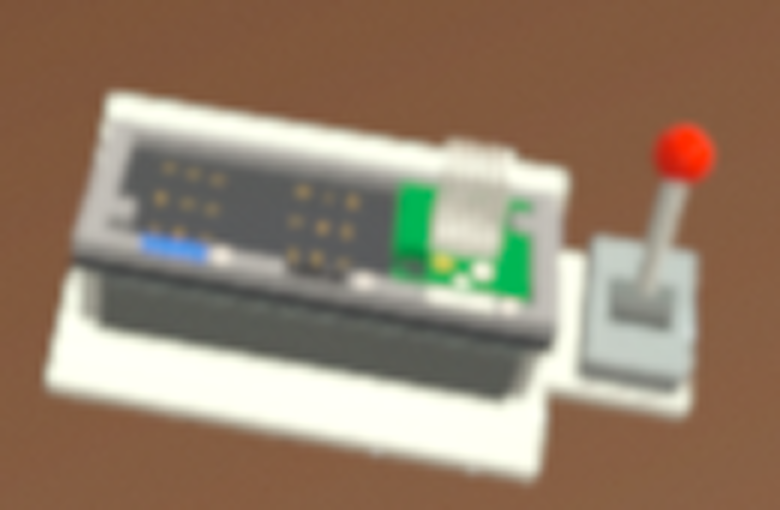

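View pics/t11o.png

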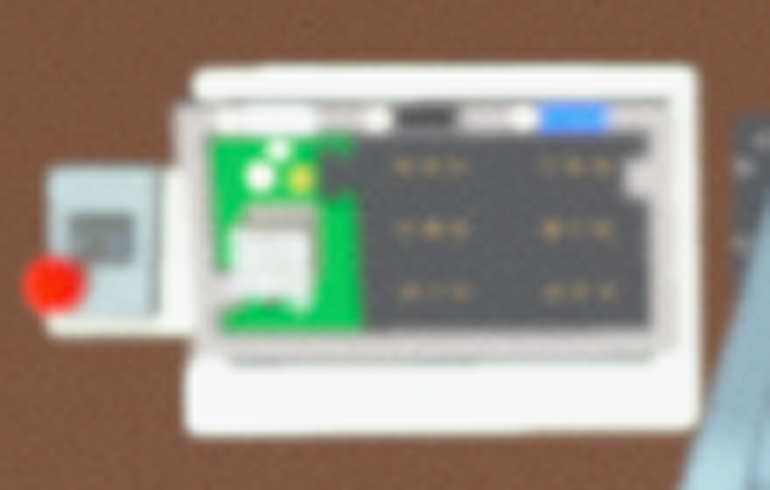

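Silver is flush now: plate top is 7.9 mm above the floor in both cameras, slopes are under 0.011 rad and the key is visible in its slot. Next is black.

```bash
python3 -m handwheel '[0,0,0,0.077,0.4,-8,35,0,0,0.4,-8,38,5,0,0.4,-8,38,5,0,0.4,-8,38,8,0,0.4,-8,38,8,0,0.4,-8,36,10,0,0.4,-6,13,25,0,0.4,0,0,30,0,0.4,0,0,20,0,0.4,0,0,0,0,0.4,0,0,0,0,0.4]'; python3 go.py 434.8 -272.1 23 -6
```

```text
time: 21.4
ee_pos: [0.4381, -0.2649, 0.0734]
tcp_rot: [-3.136, 0.152, 0.003]
wrist_force: [0.8, -0.6, 0.6]
opening: 0.599
t 21.4 tcp [ 438.1 -264.9   73.4] psi -5.56 open 52.8 F [ 0.8 -0.6  0.6]
turn 0.0077 shift after turn [-2.5  7.5 50.4] tilt 0.15
```

```bash
python3 -m handwheel '[-1.2,4,5,0.0077,0.4,-1.2,3.5,10,0,0.4,0,0,25,0,0.4,0,0,6,0,0.4,0,0,0,0,0.4,0,0,0,0,0.4]'; python3 go.py 434.8 -272.1 23 -6
```

```text
time: 21.9
ee_pos: [0.4348, -0.2737, 0.0283]
tcp_rot: [-3.137, 0.167, 0.0]
wrist_force: [0.2, -0.4, 0.2]
opening: 0.601
t 21.9 tcp [ 434.8 -273.7   28.3] psi -6.09 open 52.9 F [ 0.2 -0.4  0.2]
turn -0.0015 shift after turn [-0.2 -1.6  5.3] tilt 0.02
```

```bash
python3 -m handwheel '[0,-1,5,0,0.4,0,0,0,0,0.4,0,0,0,0,0.4,0,0,0,0,1,0,0,0,0,1,0,0,0,0,1,0,0,0,0,1]' 20; python3 go.py 434.8 -272.1 23 -6; python3 -m handwheel '[0,0,-8,0,1,0,0,-25,0,1,0,0,-40,0,1,0,0,-40,0,1,0,0,-39,-0.088,1,0,0,0,0,1,0,0,0,0,1]'; python3 go.py 547 195 170 -1
```

```text
time: 22.48
ee_pos: [0.4349, -0.2728, 0.0233]
tcp_rot: [3.137, -0.167, 0.0]
wrist_force: [0.3, -0.8, 0.1]
opening: 0.338
t 22.48 tcp [ 434.9 -272.8   23.3] psi -6.1 open 29.7 F [ 0.3 -0.8  0.1]
turn -0.0018 shift after turn [-0.2 -0.7  0.3] tilt 0.02
time: 23.07
ee_pos: [0.4361, -0.274, 0.1781]
tcp_rot: [3.137, -0.029, 0.007]
wrist_force: [-0.6, -0.8, -2.1]
opening: 0.336
t 23.07 tcp [ 436.1 -274.   178.1] psi -1.07 open 29.5 F [-0.6 -0.8 -2.1]
turn -0.0012 shift after turn [ 102.7 -470.9    8.1] tilt 0.35
```

```bash
python3 path.py 0 42 0 0.9 0 0.5; python3 -m handwheel '[3,-20,0,0,1,9,-40,0,0,1,9,-40,0,0,1,9,-40,0,0,1,9,-40,0,0,1,9,-40,0,0,1,9,-40,0,0,1,9,-40,0,0,1,9,-40,0,0,1,9,-40,0,0,1,9,-40,0,0,1,8,-35,0,0,1]'; python3 -m handwheel '[1,-16,0,0,1,0,0,0,0,1,0,0,0,0,1]';python3 go.py 548 195 105 -1
```

```text
90 theta 0.0 TCP [514.9 194.9 157.5]
45 theta 0.0 TCP [536.  194.6 117.8]
30 theta 0.0 TCP [543.1 194.4 104.5]
22 theta 0.0 TCP [546.8 194.4  97.5]
16 theta 7.9 TCP [543.9 194.4  91.8]
11 theta 14.3 TCP [541.6 194.5  86.4]
6 theta 20.6 TCP [539.6 194.5  80.7]
3 theta 24.3 TCP [538.5 194.5  77. ]
0 theta 28.0 TCP [537.4 194.5  73.1]
-2 theta 28.0 TCP [538.4 194.5  71.4]
time: 24.07
ee_pos: [0.5426, 0.1828, 0.1726]
tcp_rot: [3.141, -0.029, -0.006]
wrist_force: [0.7, -0.3, -1.7]
opening: 0.335
time: 24.32
ee_pos: [0.5438, 0.1968, 0.1726]
tcp_rot: [3.14, -0.026, -0.007]
wrist_force: [-0.2, -0.2, -2.2]
opening: 0.334
t 24.32 tcp [543.8 196.8 172.6] psi -0.96 open 29.4 F [-0.2 -0.2 -2.2]
turn 0.0008 shift after turn [ 4.3  1.7 67.6] tilt 0.25
```

```bash
python3 -m handwheel '[2.5,1,25,0,1,2.5,0.8,25,0,1,0,0,14,0,1,0,0,0,0,1,0,0,0,0,1]'; python3 go.py 548.5 194.5 98 -1
python3 - <<'E'
from h import *
c=snap('scene','s12'); cv2.imwrite('pics/s12c.png',cv2.resize(c['pixels'][140:240,250:380],None,fx=6,fy=6,interpolation=cv2.INTER_CUBIC))
E
```

```text
time: 24.73
ee_pos: [0.5492, 0.1928, 0.1096]
tcp_rot: [3.141, -0.032, -0.006]
wrist_force: [0.1, -0.2, -0.6]
opening: 0.337
t 24.73 tcp [549.2 192.8 109.6] psi -1.17 open 29.7 F [ 0.1 -0.2 -0.6]
turn -0.0029 shift after turn [-0.7 -1.7 11.6] tilt 0.21
```

View pics/s12c.png

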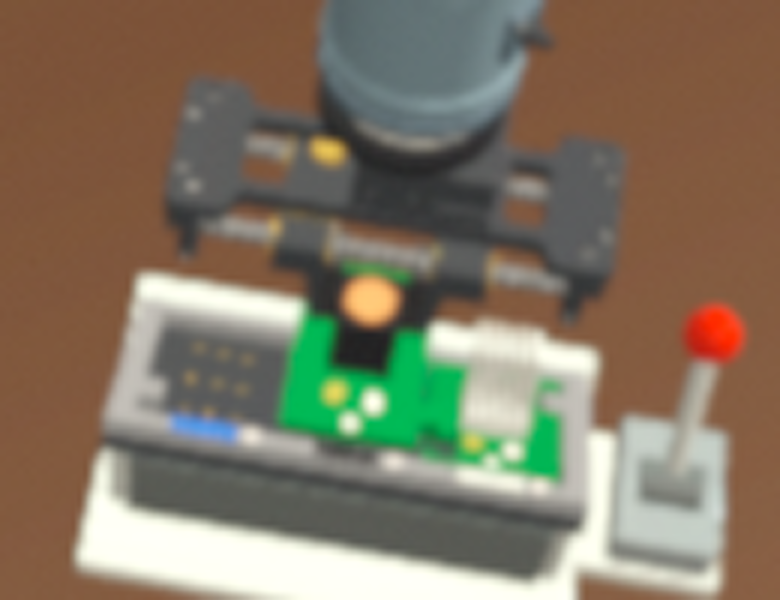

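Black module is above the middle bay (crop 350,390), its tongue pointing to the silver's T slot (435,440). Now descend and tilt it in.

```bash
python3 -m handwheel '[0,-1,5,0,1,0,0,5,0,1,0,0,0,0,1]'; python3 go.py 548 194.5 97 -1;  python3 -m handwheel '[-0.8,0,2.5,0,1,-1.2,0,2.5,0,1,0,0,0,0,1]'; python3 go.py 545.5 194.5 91.8 -1
```

```text
time: 25.03
ee_pos: [0.5487, 0.1951, 0.102]
tcp_rot: [3.141, -0.029, -0.005]
wrist_force: [-9.8, -1.7, 9.6]
opening: 0.336
t 25.03 tcp [548.7 195.1 102. ] psi -1.05 open 29.5 F [-9.8 -1.7  9.6]
turn -0.0008 shift after turn [-0.7  0.6  5. ] tilt 0.2
time: 25.28
ee_pos: [0.5466, 0.1952, 0.0972]
tcp_rot: [3.141, -0.028, -0.005]
wrist_force: [-10.0, -2.6, 8.4]
opening: 0.336
t 25.28 tcp [546.6 195.2  97.2] psi -1.03 open 29.6 F [-10.   -2.6   8.4]
turn -0.0006 shift after turn [-1.1  0.7  5.4] tilt 0.2
```

```bash
python3 -m handwheel '[0,0,-4,0,1,0,0,0,0,1]'; python3 go.py 545.5 194.5 91.8 -1;  python3 - <<'E'
from h import *
c=snap('scene','s13'); cv2.imwrite('pics/s13c.png',cv2.resize(c['pixels'][170:235,280:345],None,fx=11,fy=9,interpolation=cv2.INTER_CUBIC))
E
```

```text
time: 25.45
ee_pos: [0.5497, 0.1955, 0.1019]
tcp_rot: [-3.141, 0.029, -0.005]
wrist_force: [0.0, 0.2, -2.1]
opening: 0.337
t 25.45 tcp [549.7 195.5 101.9] psi -1.06 open 29.7 F [ 0.   0.2 -2.1]
turn -0.001 shift after turn [-4.2  1.1 10.1] tilt 0.2
```

View pics/s13c.png

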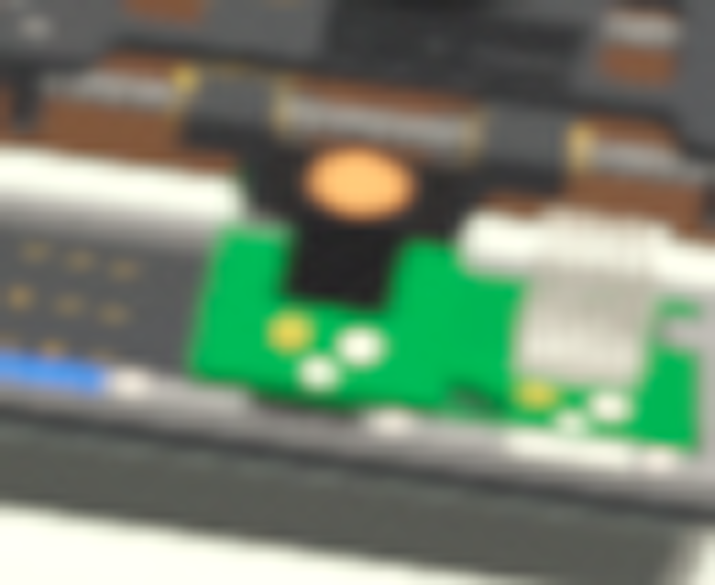

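```bash
python3 -m handwheel '[0,0,0,0,1]'; python3 go.py 545.5 194.5 91.8 -1;python3 -m handwheel '[0,0,0,0,1]'; python3 go.py 545.5 194.5 91.8 -1;  python3 -c "
from h import *
P=[]
import time
for i in range(3): s=status.get_state(); print(s['time'],s['ee_pos'])"
```

```text
time: 25.58
ee_pos: [0.5493, 0.1955, 0.1008]
tcp_rot: [-3.141, 0.029, -0.003]
wrist_force: [-0.8, -0.8, -2.1]
opening: 0.335
t 25.58 tcp [549.3 195.5 100.8] psi -1.06 open 29.5 F [-0.8 -0.8 -2.1]
turn -0.0011 shift after turn [-3.7  1.   9. ] tilt 0.12
time: 25.67
ee_pos: [0.5488, 0.1954, 0.1003]
tcp_rot: [-3.141, 0.029, -0.001]
wrist_force: [-0.3, 0.0, -2.7]
opening: 0.336
t 25.67 tcp [548.8 195.4 100.3] psi -1.06 open 29.6 F [-0.3  0.  -2.7]
turn -0.0011 shift after turn [-3.3  1.   8.5] tilt 0.05
25.6667 [0.54883843 0.19541697 0.10032482]
25.6667 [0.54883843 0.19541697 0.10032482]
25.6667 [0.54883843 0.19541697 0.10032482]
```

```bash
python3 -m handwheel '[-1,0,0,0,1,0,0,0,0,1,0,0,0,0,1,0,0,0,0,1,0,0,0,0,1]'; python3 go.py 545.5 194.5 91.8 -1
```

```text
time: 26.08
ee_pos: [0.5474, 0.1954, 0.1]
tcp_rot: [3.141, -0.029, -0.0]
wrist_force: [-0.2, 0.5, -1.9]
opening: 0.339
t 26.08 tcp [547.4 195.4 100. ] psi -1.05 open 29.8 F [-0.2  0.5 -1.9]
turn -0.001 shift after turn [-1.9  1.   8.2] tilt 0.01
```

```bash
cat > hand.py <<'E'
import sys
from fitbed import *
def hand(tag,n):
    c=load(tag);P=pts(c); T=bedT(*Bts[tag[0]]); q=(P-T[:3,3])@T[:3,:3]*1000
    im=c['pixels'].astype(float); g=(im[...,1]-np.maximum(im[...,0],im[...,2]))>70
    by=PY[n]*1000
    m=g&(abs(q[...,0])<65)&(abs(q[...,1]-by)<28)&(q[...,2]>0)&(q[...,2]<70)
    m=cv2.erode(m.astype(np.uint8),np.ones((2,2)))>0
    a=q[m]; M=np.c_[a[:,0],a[:,1]-by,np.ones(len(a))]; w=np.ones(len(a))
    for _ in range(15):
        s,*_=np.linalg.lstsq(M*w[:,None],a[:,2]*w,rcond=None); r=a[:,2]-M@s; w=1/np.sqrt(1+(r/2)**2)
    xm=np.percentile(a[:,0],[2,98]); s[2]-=2.7
    print(tag,len(a),'phi deg',np.round(np.degrees(np.arctan(-s[0])),1),'roll',np.round(np.degrees(s[1]),1),'top plane at x=0',round(s[2],1),'at x=46',round(s[2]+46*s[0],1),'x range',np.round(xm,1),'y range',np.round(np.percentile(a[:,1],[2,98]),1))
if __name__=='__main__':
    c=snap('scene',sys.argv[1]); hand(sys.argv[1],sys.argv[2])
E
python3 hand.py s14 middle
```

```text
s14 133 phi deg 15.0 roll -0.8 top plane at x=0 30.5 at x=46 18.1 x range [ 3.5 58.5] y range [-24.4  27.3]
```

Run:
```python
from hand import *
hand('s11','left'); hand('s14','middle')
Bts['s']=(.5582,.1936,.0555,-.6/57.3)
hand('s11','left'); hand('s14','middle')
```

```text
s11 60 phi deg 0.0 roll 0.4 top plane at x=0 5.8 at x=46 5.8 x range [-26.3  48.3] y range [41.4 92.4]
s14 133 phi deg 15.0 roll -0.8 top plane at x=0 30.5 at x=46 18.1 x range [ 3.5 58.5] y range [-24.4  27.3]
s11 60 phi deg 0.0 roll 0.4 top plane at x=0 5.4 at x=46 5.4 x range [-28.7  45.8] y range [41.3 92.4]
s14 133 phi deg 15.0 roll -0.8 top plane at x=0 29.4 at x=46 17.1 x range [ 1.1 56. ] y range [-24.4  27.3]
```

```bash
python3 -m handwheel '[-3,0.4,-1,0,1,-3,0.5,0,0,1,0,0,3,0,1,0,0,3,0,1,0,0,0,0,1,0,0,0,0,1,0,0,0,0,1]'; python3 go.py 542 194.5 88.6 -1; python3 hand.py s15 middle
```

```text
time: 26.72
ee_pos: [0.5414, 0.1946, 0.0949]
tcp_rot: [3.141, -0.029, -0.0]
wrist_force: [0.0, -0.3, -1.4]
opening: 0.334
t 26.72 tcp [541.4 194.6  94.9] psi -1.06 open 29.4 F [ 0.  -0.3 -1.4]
turn -0.001 shift after turn [0.6 0.1 6.3] tilt 0.01
s15 139 phi deg 16.1 roll -1.2 top plane at x=0 27.0 at x=46 13.8 x range [-3.  49.4] y range [-24.2  27.6]
```

```bash
python3 -m handwheel '[0,0,3,0,1,0,0,3,0,1,0,0,0,0,1,0,0,0,0,1]'; python3 go.py 541.6 194.5 86.4 -1; python3 -m handwheel '[-0.3,0,2,0,1,-0.5,0,2,0,1,0,0,0,0,1,0,0,0,0,1]'; python3 go.py 540 194.5 82 -1;  python3 hand.py s16 middle
```

```text
time: 27.1
ee_pos: [0.5415, 0.1946, 0.0889]
tcp_rot: [3.141, -0.029, -0.0]
wrist_force: [0.1, -0.6, -1.3]
opening: 0.341
t 27.1 tcp [541.5 194.6  88.9] psi -1.06 open 30.1 F [ 0.1 -0.6 -1.3]
turn -0.001 shift after turn [0.1 0.1 2.5] tilt 0.01
time: 27.43
ee_pos: [0.5408, 0.1942, 0.0861]
tcp_rot: [3.141, -0.029, 0.0]
wrist_force: [-4.2, -3.7, 6.5]
opening: 0.336
t 27.43 tcp [540.8 194.2  86.1] psi -1.04 open 29.6 F [-4.2 -3.7  6.5]
turn -0.0008 shift after turn [-0.8 -0.3  4.1] tilt 0.06
s16 133 phi deg 13.8 roll 0.8 top plane at x=0 18.2 at x=46 6.9 x range [-9.4 45.4] y range [-24.5  27.7]
```

```bash
python3 -m handwheel '[0,0,-3,0,1,1.3,0,0,0,1,1.2,0,0,0,1,0,0,2,0,1,0,0,1.5,0,1,0,0,0,0,1,0,0,0,0,1,0,0,0,0,1]'; python3 go.py 541.6 194.5 86.4 -1;  python3 hand.py s17 middle
```

```text
time: 28.15
ee_pos: [0.5428, 0.1949, 0.0845]
tcp_rot: [-3.141, 0.029, 0.001]
wrist_force: [-2.7, 1.2, 2.4]
opening: 0.336
t 28.15 tcp [542.8 194.9  84.5] psi -1.04 open 29.6 F [-2.7  1.2  2.4]
turn -0.0008 shift after turn [-1.2  0.4 -1.9] tilt 0.04
s17 125 phi deg 11.8 roll 0.2 top plane at x=0 15.9 at x=46 6.3 x range [-7.9 49.5] y range [-24.3  27.4]
```

```bash
python3 -m handwheel '[-0.8,0,1.5,0,1,-0.8,0,1.5,0,1,-0.7,0,1.5,0,1,0,0,0,0,1,0,0,0,0,1,0,0,0,0,1]'; python3 go.py 539.6 194.5 80.7 -1;  python3 hand.py s18 middle;  python3 -m handwheel '[-0.6,0,1.3,0,1,-0.4,0,1.3,0,1,-0.4,0,1,0,1,0,0,0,0,1,0,0,0,0,1,0,0,0,0,1]'; python3 go.py 538.5 194.5 77 -1;  python3 hand.py s19 middle
```

```text
time: 28.7
ee_pos: [0.5405, 0.1949, 0.08]
tcp_rot: [-3.141, 0.029, 0.001]
wrist_force: [-4.5, 3.6, 2.9]
opening: 0.336
t 28.7 tcp [540.5 194.9  80. ] psi -1.05 open 29.6 F [-4.5  3.6  2.9]
turn -0.0008 shift after turn [-0.9  0.5 -0.7] tilt 0.04
s18 116 phi deg 7.6 roll 0.5 top plane at x=0 12.2 at x=46 6.1 x range [-16.4  48.8] y range [-24.1  27.5]
time: 29.25
ee_pos: [0.5395, 0.1951, 0.0774]
tcp_rot: [-3.141, 0.029, -0.0]
wrist_force: [-6.3, 2.8, 9.9]
opening: 0.338
t 29.25 tcp [539.5 195.1  77.4] psi -1.04 open 29.8 F [-6.3  2.8  9.9]
turn -0.0007 shift after turn [-1.   0.6  0.4] tilt 0.02
s19 110 phi deg 5.1 roll -0.9 top plane at x=0 10.0 at x=46 5.8 x range [-21.5  47.1] y range [-24.2  27.8]
```

```bash
python3 -m handwheel '[-0.4,0,-1.2,0,1,1.1,-0.4,-0.5,0,1,1.1,-0.3,-0.5,0,1,0,0,1.2,0,1,0,0,1.2,0,1,0,0,1.2,0,1,0,0,0,0,1,0,0,0,0,1,0,0,0,0,1]'; python3 go.py 539.6 194.5 80.7 -1;  python3 hand.py s20 middle
```

```text
time: 30.05
ee_pos: [0.5399, 0.1949, 0.0769]
tcp_rot: [3.14, -0.028, -0.005]
wrist_force: [-15.9, -2.5, 23.3]
opening: 0.336
t 30.05 tcp [539.9 194.9  76.9] psi -1.03 open 29.6 F [-15.9  -2.5  23.3]
turn -0.0005 shift after turn [-0.3  0.4 -3.8] tilt 0.21
s20 110 phi deg 5.2 roll 0.1 top plane at x=0 10.0 at x=46 5.8 x range [-13.8  47.4] y range [-23.4  27.2]
```

```bash
python3 -m handwheel '[-0.7,0,-2,0,1,-0.7,0,-2,0,1,-0.6,0,-2,0,1,0.5,0,-0.6,0,1,1,0,-0.5,0,1,1,0,-0.5,0,1,0,0,0,0,1,0,0,0,0,1,0,0,0,0,1]'; python3 go.py 539.6 194.5 80.7 -1;  python3 hand.py s21 middle
```

```text
time: 30.85
ee_pos: [0.5417, 0.1953, 0.0825]
tcp_rot: [3.141, -0.029, -0.0]
wrist_force: [-0.2, 1.0, -1.9]
opening: 0.34
t 30.85 tcp [541.7 195.3  82.5] psi -1.05 open 29.9 F [-0.2  1.  -1.9]
turn -0.001 shift after turn [-2.1  0.9  1.8] tilt 0.01
s21 112 phi deg 5.1 roll 0.0 top plane at x=0 14.2 at x=46 10.1 x range [-14.6  51.8] y range [-24.3  27.6]
```

Run:
```python
from hand import *
hand('s10','left'); hand('s8','left');hand('s11','left')
c=load('s20'); cv2.imwrite('pics/s20c.png',cv2.resize(c['pixels'][178:228,280:350],None,fx=11,fy=11,interpolation=cv2.INTER_CUBIC))
c=snap('top','t21'); cv2.imwrite('pics/t21c.png',cv2.resize(c['pixels'][140:210,140:250],None,fx=7,fy=7,interpolation=cv2.INTER_CUBIC))
```

```text
s10 73 phi deg 4.4 roll -0.6 top plane at x=0 10.0 at x=46 6.4 x range [-27.6  49.1] y range [41.5 92. ]
s8 80 phi deg 4.9 roll 2.4 top plane at x=0 11.1 at x=46 7.2 x range [-33.  45.] y range [41.9 93.9]
s11 60 phi deg 0.0 roll 0.4 top plane at x=0 5.8 at x=46 5.8 x range [-26.3  48.3] y range [41.4 92.4]
```

View pics/s20c.png

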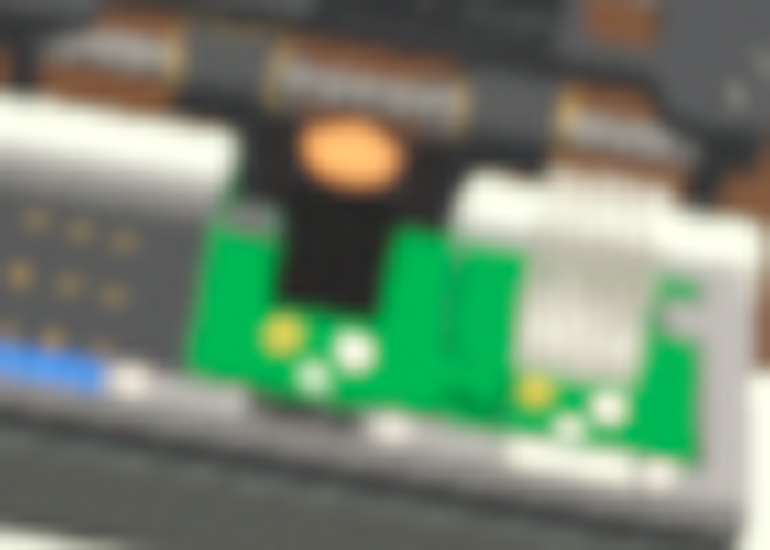

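View pics/t21c.png

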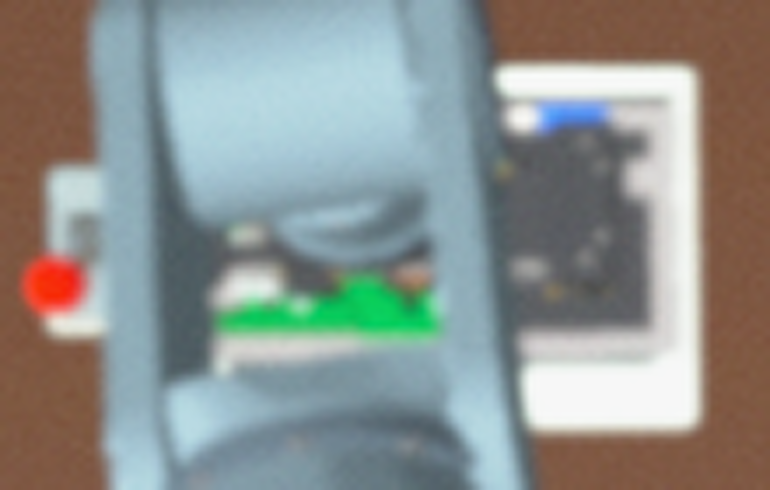

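```bash
python3 -m handwheel '[0.3,0,1.2,0,1,0.3,0,1.3,0,1,0.4,0,1.3,0,1,0,0,0,0,1,0,0,0,0,1,0,0,0,0,1]'; python3 go.py 539.6 194.5 80.7 -1;  python3 hand.py s22 middle; python3 -m handwheel '[0,0,1,0,1,0,0,1,0,1,0,0,0,0,1,0,0,0,0,1]'; python3 go.py 539.6 194.5 80.7 -1;  python3 hand.py s23 middle
```

```text
time: 31.45
ee_pos: [0.5427, 0.1953, 0.0788]
tcp_rot: [3.141, -0.029, -0.0]
wrist_force: [-0.1, 0.4, -1.6]
opening: 0.335
t 31.45 tcp [542.7 195.3  78.8] psi -1.05 open 29.5 F [-0.1  0.4 -1.6]
turn -0.0009 shift after turn [-3.1  0.9 -1.9] tilt 0.01
s22 106 phi deg 4.7 roll 0.1 top plane at x=0 10.3 at x=46 6.6 x range [-14.8  49.1] y range [-24.2  27.8]
time: 31.83
ee_pos: [0.5421, 0.1954, 0.0769]
tcp_rot: [3.141, -0.029, -0.002]
wrist_force: [-4.8, 0.2, 2.6]
opening: 0.339
t 31.83 tcp [542.1 195.4  76.9] psi -1.04 open 29.8 F [-4.8  0.2  2.6]
turn -0.0008 shift after turn [-2.5  0.9 -3.8] tilt 0.07
s23 98 phi deg 2.5 roll -0.8 top plane at x=0 8.3 at x=46 6.4 x range [-17.7  50. ] y range [-24.3  27.3]
```

```bash
python3 -m handwheel '[-0.3,0,1,0,1,-0.3,0,1,0,1,0,0,0,0,1,0,0,0,0,1]'; python3 go.py 539.6 194.5 80.7 -1;  python3 hand.py s24 middle; python3 -m handwheel '[-0.2,0,1,0,1,0,0,1,0,1,0,0,0,0,1,0,0,0,0,1]'; python3 go.py 539.6 194.5 80.7 -1;  python3 hand.py s25 middle
```

```text
time: 32.22
ee_pos: [0.5414, 0.1954, 0.0749]
tcp_rot: [3.141, -0.029, -0.002]
wrist_force: [-6.0, -0.7, 3.3]
opening: 0.336
t 32.22 tcp [541.4 195.4  74.9] psi -1.04 open 29.6 F [-6.  -0.7  3.3]
turn -0.0007 shift after turn [-1.8  1.  -5.8] tilt 0.08
s24 94 phi deg 1.2 roll -0.4 top plane at x=0 6.9 at x=46 6.0 x range [-21.2  48.3] y range [-24.3  27.5]
time: 32.6
ee_pos: [0.5411, 0.1954, 0.0737]
tcp_rot: [3.141, -0.028, -0.003]
wrist_force: [-9.5, -1.0, 10.9]
opening: 0.337
t 32.6 tcp [541.1 195.4  73.7] psi -1.04 open 29.6 F [-9.5 -1.  10.9]
turn -0.0006 shift after turn [-1.4  0.9 -7. ] tilt 0.11
s25 92 phi deg -0.2 roll -0.7 top plane at x=0 6.0 at x=46 6.2 x range [-20.2  49.4] y range [-24.3  27.5]
```

```bash
python3 -m handwheel '[0,0,-1,0,0.55,0,0,0,0,0.55,0,0,0,0,0.55,0,0,-10,0,0.5,0,0,-30,0,0.5,0,0,-40,0,0.5,0,20,-30,0,0.5,0,40,0,0,0.4,0,40,0,0,0.4,0,40,0,0,0.4,0,40,0,0,0.4,0,40,0,0,0.4]';python3 -m handwheel '[0,0,0,0,0.4,0,0,0,0,0.4]'; python3 go.py 578.9 -272.2 23 17.8
python3 - <<'E'
from dep import *
from hand import hand
c=snap('scene','s26'); 
u0,v0,u1,v1=255,170,385,255;k=6
cv2.imwrite('pics/s26o.png',cv2.resize(c['pixels'][v0:v1,u0:u1],None,fx=k,fy=k,interpolation=cv2.INTER_CUBIC))
c=snap('top','t26'); 
u0,v0,u1,v1=140,140,250,210;k=7
cv2.imwrite('pics/t26o.png',cv2.resize(c['pixels'][v0:v1,u0:u1],None,fx=k,fy=k,interpolation=cv2.INTER_CUBIC))
for t in('t26','s26'): dep(t,'left'); dep(t,'middle')
hand('s26','left');hand('s26','middle')
E
```

```text
time: 33.65
ee_pos: [0.5379, -0.0264, 0.1849]
tcp_rot: [3.141, -0.028, 0.003]
wrist_force: [0.6, -0.1, -0.5]
opening: 0.598
time: 33.82
ee_pos: [0.5382, -0.0268, 0.1846]
tcp_rot: [3.141, -0.036, 0.002]
wrist_force: [-0.4, 0.4, 0.5]
opening: 0.603
t 33.82 tcp [538.2 -26.8 184.6] psi -1.31 open 53.0 F [-0.4  0.4  0.5]
turn -0.3335 shift after turn [-36.3 246.1 161.6] tilt 0.06
t26 left 210 slope x,y(mrad) [7.7 6.9] plate top z over floor 7.58 ends lo/hi [7.4 8.4] sd 3.0
t26 middle 265 slope x,y(mrad) [ 8.7 14.4] plate top z over floor 7.84 ends lo/hi [7.7 8. ] sd 3.2
s26 left 127 slope x,y(mrad) [2.4 4.4] plate top z over floor 7.87 ends lo/hi [7.9 8. ] sd 2.2
s26 middle 125 slope x,y(mrad) [ 7.4 -9.7] plate top z over floor 7.85 ends lo/hi [7.2 7.8] sd 2.0
s26 72 phi deg -0.2 roll -0.5 top plane at x=0 5.7 at x=46 5.9 x range [-28.6  46.8] y range [41.5 92.4]
s26 85 phi deg -0.5 roll -0.9 top plane at x=0 6.0 at x=46 6.4 x range [-23.1  49.1] y range [-24.3  27.4]
```

View pics/s26o.png

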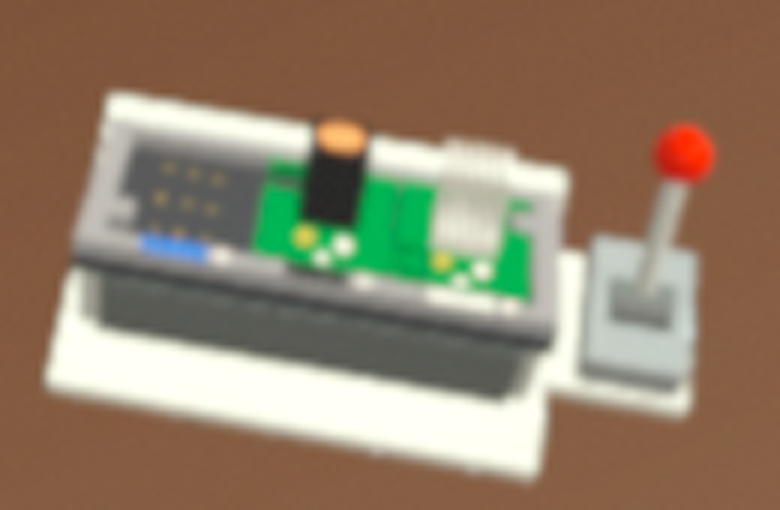

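View pics/t26o.png

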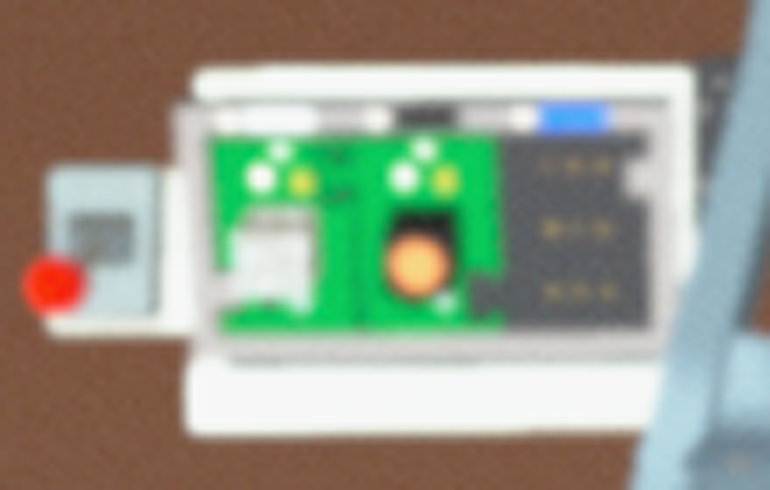

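Silver and black are both flush and interlocked (plate tops 7.6–7.9 mm). Now the blue module at (343,163), not the brown ones at (402,172) and (374,265).

```bash
python3 -m handwheel '[0,0,0,-0.11,0.4,0,0,0,-0.11,0.4,0,0,0,-0.113,0.4,-5,25,0,0,0.4,-6,38,0,0,0.4,-6,38,5,0,0.4,-6,38,8,0,0.4,-6,38,10,0,0.4,-5,38,15,0,0.4,-2,31,25,0,0.4,0,0,30,0,0.4,0,0,20,0,0.4]'; python3 -m handwheel '[0,0,0,0,0.4,0,0,0,0,0.4,0,0,0,0,0.4,0,0,0,0,0.4]'; python3 go.py 578.9 -272.2 23 17.8
```

```text
time: 34.92
ee_pos: [0.5799, -0.2693, 0.0682]
tcp_rot: [-3.101, -0.492, 0.002]
wrist_force: [-0.3, 0.9, -0.8]
opening: 0.597
time: 35.25
ee_pos: [0.5815, -0.2694, 0.0733]
tcp_rot: [3.1, 0.494, 0.004]
wrist_force: [0.3, 0.3, -0.1]
opening: 0.603
t 35.25 tcp [ 581.5 -269.4   73.3] psi 18.12 open 53.1 F [ 0.3  0.3 -0.1]
turn 0.0056 shift after turn [-3.3  1.9 50.3] tilt 0.21
```

```bash
python3 -m handwheel '[-1.5,1,15,0.005,0.4,-1.5,0.9,20,0,0.4,0,0,12,0,0.4,0,0,0,0,0.4,0,0,0,0,0.4,0,0,0,0,0.4]'; python3 go.py 578.9 -272.2 23 17.8
```

```text
time: 35.75
ee_pos: [0.5784, -0.2727, 0.0252]
tcp_rot: [3.103, 0.485, 0.002]
wrist_force: [0.4, 0.0, -0.2]
opening: 0.602
t 35.75 tcp [ 578.4 -272.7   25.2] psi 17.75 open 53.0 F [ 0.4  0.  -0.2]
turn -0.0008 shift after turn [ 0.6 -0.4  2.2] tilt 0.11
```

```bash
python3 -m handwheel '[0.4,-0.3,2,0,0.4,0,0,0,0,0.4,0,0,0,0,1,0,0,0,0,1,0,0,0,0,1,0,0,0,0,1]' 20; python3 go.py 578.9 -272.2 23 17.8; python3 -m handwheel '[0,0,-8,0,1,0,0,-25,0,1,0,0,-40,0,1,0,0,-40,0,1,0,0,-39,0.11,1,0,0,0,0.11,1,0,0,0,0.109,1,0,0,0,0,1,0,0,0,0,1]'; python3 go.py 546 129.5 170 -1.05; python3 path.py -66 42 0 2 0 1
```

```text
time: 36.25
ee_pos: [0.5779, -0.272, 0.022]
tcp_rot: [3.104, 0.484, 0.0]
wrist_force: [-0.4, -0.5, 0.1]
opening: 0.333
t 36.25 tcp [ 577.9 -272.    22. ] psi 17.74 open 29.3 F [-0.4 -0.5  0.1]
turn -0.0011 shift after turn [ 0.9  0.5 -1. ] tilt 0.01
time: 37.0
ee_pos: [0.5775, -0.2717, 0.1738]
tcp_rot: [-3.141, 0.025, 0.001]
wrist_force: [0.6, -0.4, -2.5]
opening: 0.334
t 37.0 tcp [ 577.5 -271.7  173.8] psi -0.92 open 29.4 F [ 0.6 -0.4 -2.5]
turn 0.0022 shift after turn [ -38.8 -400.6    3.8] tilt 0.04
90 theta 0.0 TCP [514.8 128.9 158. ]
45 theta 0.0 TCP [536.  128.6 118.3]
30 theta 0.0 TCP [543.  128.4 105. ]
22 theta 0.0 TCP [546.8 128.4  98. ]
16 theta 7.9 TCP [543.8 128.4  92.3]
11 theta 14.3 TCP [541.5 128.5  86.9]
6 theta 20.6 TCP [539.5 128.5  81.2]
3 theta 24.3 TCP [538.4 128.5  77.5]
0 theta 28.0 TCP [537.4 128.5  73.6]
-2 theta 28.0 TCP [538.3 128.5  71.9]
```

```bash
python3 -m handwheel '[-2,-20,0,0.002,1,-3,-39,0,0,1,-3,-39,0,0,1,-3,-39,0,0,1,-3,-39,0,0,1,-3,-39,0,0,1,-3,-39,0,0,1,-3,-39,0,0,1,-3,-39,0,0,1,-2,-38,10,0,1,-2,-31,20,0,1,0,0,20,0,1]'; python3 -m handwheel '[0,0,10,0,1,0,0,0,0,1,0,0,0,0,1,0,0,0,0,1,0,0,0,0,1]'; python3 go.py 547 129 105 -1; python3 hand.py s27 right
python3 - <<'E'
from h import *
c=load('s27'); cv2.imwrite('pics/s27c.png',cv2.resize(c['pixels'][140:240,250:380],None,fx=6,fy=6,interpolation=cv2.INTER_CUBIC))
E
```

```text
time: 38.0
ee_pos: [0.5556, 0.1351, 0.1236]
tcp_rot: [-3.139, 0.02, -0.001]
wrist_force: [0.4, -1.7, 2.3]
opening: 0.342
time: 38.42
ee_pos: [0.5558, 0.129, 0.1134]
tcp_rot: [-3.141, 0.034, 0.003]
wrist_force: [-2.2, 1.8, -1.9]
opening: 0.343
t 38.42 tcp [555.8 129.  113.4] psi -1.23 open 30.1 F [-2.2  1.8 -1.9]
turn -0.004 shift after turn [-8.8  0.1  8.4] tilt 0.1
s27 70 phi deg 32.1 roll 5.9 top plane at x=0 51.0 at x=46 22.2 x range [19.9 58.6] y range [-86.1 -38.4]
```

View pics/s27c.png

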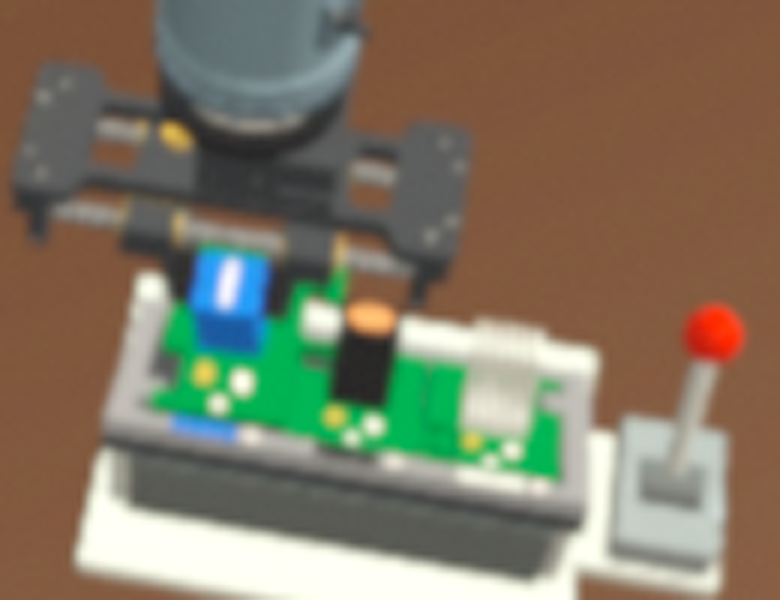

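```bash
python3 -m handwheel '[0,0,-8,0,1,-4.5,0.2,0,0,1,-4.5,0.2,0,0,1,0,0,0,0,1,0,0,0,0,1,0,0,0,0,1,0,0,0,0,1]'; python3 go.py 547 129 105 -1; python3 hand.py s28 right
python3 - <<'E'
from dep import *
from hand import hand
hand('s28','middle');hand('s28','left')
c=load('s28'); cv2.imwrite('pics/s28c.png',cv2.resize(c['pixels'][160:230,265:345],None,fx=9.5,fy=8.5,interpolation=cv2.INTER_CUBIC))
E
```

```text
time: 39.05
ee_pos: [0.5474, 0.1293, 0.1219]
tcp_rot: [3.141, -0.034, 0.0]
wrist_force: [0.6, -0.2, -1.8]
opening: 0.335
t 39.05 tcp [547.4 129.3 121.9] psi -1.23 open 29.5 F [ 0.6 -0.2 -1.8]
turn -0.0039 shift after turn [-0.4  0.3 16.9] tilt 0.01
s28 79 phi deg 32.5 roll 6.4 top plane at x=0 62.0 at x=46 32.7 x range [21.3 57.2] y range [-85.1 -38.2]
s28 95 phi deg -0.5 roll -0.6 top plane at x=0 5.9 at x=46 6.3 x range [-25.3  48.7] y range [-24.3  27.4]
s28 73 phi deg 0.2 roll 0.2 top plane at x=0 6.0 at x=46 5.8 x range [-27.5  47.6] y range [41.3 92.4]
```

View pics/s28c.png

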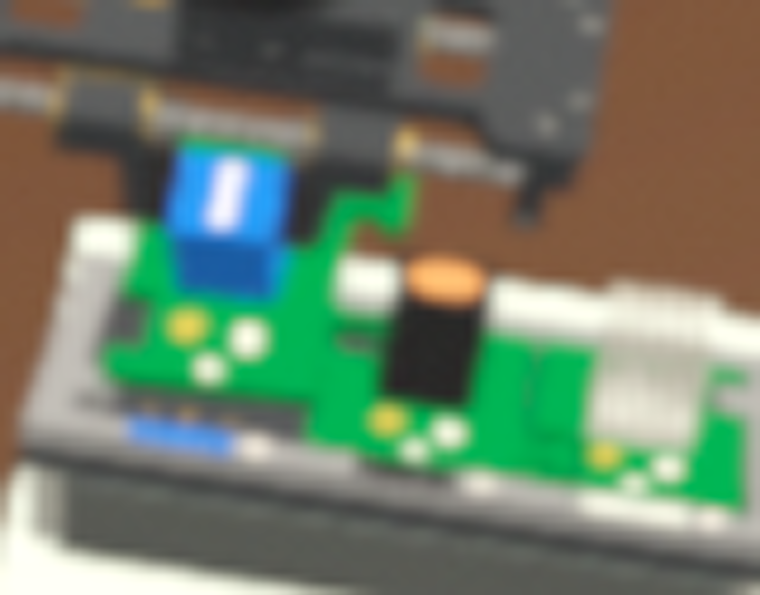

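```bash
python3 -m handwheel '[0,0.3,10,0,1,-0.5,0,8,0,1,0,0,5,0,1,0,0,0,0,1,0,0,0,0,1,0,0,0,0,1]'; python3 go.py 547 129 98 -1; python3 hand.py s29 right;  python3 -m handwheel '[-1,0,2.5,0,1,-1.2,0,2.5,0,1,0,0,0,0,1,0,0,0,0,1,0,0,0,0,1]'; python3 go.py 544 129 92 -1; python3 hand.py s30 right
```

```text
time: 39.6
ee_pos: [0.5467, 0.1289, 0.0984]
tcp_rot: [3.141, -0.034, -0.001]
wrist_force: [0.5, -0.3, -2.2]
opening: 0.339
t 39.6 tcp [546.7 128.9  98.4] psi -1.22 open 29.8 F [ 0.5 -0.3 -2.2]
turn -0.0039 shift after turn [ 0.3 -0.1  0.4] tilt 0.04
s29 80 phi deg 24.6 roll 1.5 top plane at x=0 32.7 at x=46 11.6 x range [ 4.9 51.6] y range [-89.  -38.2]
time: 40.07
ee_pos: [0.545, 0.1291, 0.094]
tcp_rot: [3.141, -0.034, 0.001]
wrist_force: [1.4, 0.4, -1.4]
opening: 0.338
t 40.07 tcp [545.  129.1  94. ] psi -1.23 open 29.8 F [ 1.4  0.4 -1.4]
turn -0.004 shift after turn [-1.   0.1  2. ] tilt 0.05
s30 83 phi deg 22.9 roll 2.4 top plane at x=0 28.8 at x=46 9.4 x range [ 0.  49.7] y range [-89.1 -38.3]
```

```bash
python3 -m handwheel '[-0.8,0,2.2,0,1,-0.8,0,2.2,0,1,-0.8,0,2,0,1,0,0,0,0,1,0,0,0,0,1]'; python3 go.py 542.5 129 87.5 -1; python3 hand.py s31 right;  python3 -m handwheel '[-0.8,0,2,0,1,-0.8,0,2,0,1,0,0,0,0,1,0,0,0,0,1]'; python3 go.py 541 129 83.5 -1; python3 hand.py s32 right
```

```text
time: 40.53
ee_pos: [0.5417, 0.1294, 0.0872]
tcp_rot: [-3.141, 0.033, 0.002]
wrist_force: [0.3, 1.0, 0.6]
opening: 0.339
t 40.53 tcp [541.7 129.4  87.2] psi -1.22 open 29.9 F [0.3 1.  0.6]
turn -0.0038 shift after turn [ 0.8  0.4 -0.3] tilt 0.06
s31 81 phi deg 16.8 roll 0.7 top plane at x=0 20.8 at x=46 6.9 x range [-5.  46.6] y range [-89.7 -38.3]
time: 40.92
ee_pos: [0.5397, 0.1295, 0.0831]
tcp_rot: [-3.141, 0.033, 0.003]
wrist_force: [-3.7, 2.9, 3.6]
opening: 0.338
t 40.92 tcp [539.7 129.5  83.1] psi -1.22 open 29.7 F [-3.7  2.9  3.6]
turn -0.0038 shift after turn [ 1.3  0.5 -0.4] tilt 0.11
s32 74 phi deg 13.9 roll 0.8 top plane at x=0 17.6 at x=46 6.2 x range [-10.1  45.8] y range [-89.3 -38.4]
```

```bash
python3 -m handwheel '[0,0,-1.5,0,1,1,-0.3,-0.5,0,1,1.2,-0.3,0,0,1,0,0,2,0,1,0,0,1.5,0,1,0,0,0,0,1,0,0,0,0,1]'; python3 go.py 541.5 129 83.5 -1; python3 hand.py s33 right;  python3 -m handwheel '[-0.6,0,2,0,1,-0.6,0,2,0,1,0,0,0,0,1,0,0,0,0,1]'; python3 go.py 540 129 79 -1; python3 hand.py s34 right
```

```text
time: 41.55
ee_pos: [0.5417, 0.1295, 0.0817]
tcp_rot: [3.141, -0.033, -0.005]
wrist_force: [-6.4, 0.6, 5.4]
opening: 0.342
t 41.55 tcp [541.7 129.5  81.7] psi -1.22 open 30.1 F [-6.4  0.6  5.4]
turn -0.0039 shift after turn [-0.2  0.5 -1.8] tilt 0.17
s33 68 phi deg 9.6 roll 0.2 top plane at x=0 15.2 at x=46 7.4 x range [-9.6 48.1] y range [-90.1 -38.4]
time: 41.93
ee_pos: [0.5401, 0.1295, 0.0775]
tcp_rot: [3.141, -0.033, -0.005]
wrist_force: [-6.6, 0.1, 3.7]
opening: 0.34
t 41.93 tcp [540.1 129.5  77.5] psi -1.21 open 30.0 F [-6.6  0.1  3.7]
turn -0.0037 shift after turn [-0.1  0.5 -1.5] tilt 0.2
s34 59 phi deg 6.3 roll 0.1 top plane at x=0 12.0 at x=46 7.0 x range [-15.2  48.3] y range [-89.2 -38.4]
```

```bash
python3 -m handwheel '[-0.3,0,-1.5,0,1,1,0,-0.5,0,1,0.8,0,0,0,1,0,0,2,0,1,0,0,1.2,0,1,0,0,0,0,1,0,0,0,0,1]'; python3 go.py 541.5 129 83.5 -1; python3 hand.py s35 right;  python3 -m handwheel '[-0.3,0,1,0,1,-0.3,0,1,0,1,0,0,0,0,1,0,0,0,0,1]'; python3 go.py 540 129 79 -1; python3 hand.py s36 right
```

```text
time: 42.57
ee_pos: [0.5406, 0.1296, 0.076]
tcp_rot: [3.141, -0.033, -0.009]
wrist_force: [-9.6, -0.9, 5.9]
opening: 0.337
t 42.57 tcp [540.6 129.6  76. ] psi -1.21 open 29.7 F [-9.6 -0.9  5.9]
turn -0.0037 shift after turn [ 0.9  0.6 -7.5] tilt 0.34
s35 53 phi deg 4.2 roll -0.9 top plane at x=0 10.0 at x=46 6.6 x range [-16.   46.1] y range [-89.4 -38.4]
time: 42.95
ee_pos: [0.5402, 0.1296, 0.0742]
tcp_rot: [3.141, -0.033, -0.008]
wrist_force: [-10.3, -0.6, 4.8]
opening: 0.338
t 42.95 tcp [540.2 129.6  74.2] psi -1.21 open 29.7 F [-10.3  -0.6   4.8]
turn -0.0037 shift after turn [-0.2  0.6 -4.8] tilt 0.31
s36 56 phi deg 2.2 roll -0.4 top plane at x=0 8.4 at x=46 6.7 x range [-20.4  46.7] y range [-89.6 -38.4]
```

Going in (φ now 2.2°). Continue pressing.

```bash
python3 -m handwheel '[-0.3,0,1,0,1,-0.2,0,1,0,1,0,0,0,0,1,0,0,0,0,1]'; python3 go.py 541.5 129 83.5 -1; python3 hand.py s37 right;  python3 -m handwheel '[-0.2,0,1,0,1,0,0,0.8,0,1,0,0,0,0,1,0,0,0,0,1]'; python3 go.py 540 129 79 -1; python3 hand.py s38 right
```

```text
time: 43.33
ee_pos: [0.5398, 0.1296, 0.0722]
tcp_rot: [3.141, -0.033, -0.008]
wrist_force: [-10.0, -0.7, 4.5]
opening: 0.337
t 43.33 tcp [539.8 129.6  72.2] psi -1.21 open 29.7 F [-10.   -0.7   4.5]
turn -0.0037 shift after turn [  1.7   0.6 -11.3] tilt 0.29
s37 49 phi deg -0.0 roll -1.0 top plane at x=0 6.5 at x=46 6.6 x range [-22.8  47. ] y range [-89.3 -38.3]
time: 43.72
ee_pos: [0.5396, 0.1296, 0.0713]
tcp_rot: [3.141, -0.033, -0.008]
wrist_force: [-13.4, -2.1, 12.5]
opening: 0.338
t 43.72 tcp [539.6 129.6  71.3] psi -1.2 open 29.8 F [-13.4  -2.1  12.5]
turn -0.0035 shift after turn [ 0.4  0.6 -7.7] tilt 0.3
s38 49 phi deg -0.0 roll 0.1 top plane at x=0 6.3 at x=46 6.3 x range [-21.1  44.8] y range [-89.2 -38.3]
```

```bash
python3 -m handwheel '[-0.6,0,0.8,0,1,0,0,0,0,1,0,0,0,0,1]'; python3 go.py 541.5 129 83.5 -1; python3 -m handwheel '[0,0,-1,0,0.55,0,0,0,0,0.55,0,0,0,0,0.55,0,0,-10,0,0.55,0,0,-30,0,0.5,0,0,-40,0,0.5,0,20,-30,0,0.6,0,35,0,0,0.8,0,35,0,0,1,0,35,0,0,1,0,35,0,0,1,0,0,0,0,1]';python3 -m handwheel '[0,0,0,0,1,0,0,0,0,1]'; python3 go.py 490 349 150 -1
python3 - <<'E'
from dep import *
from hand import hand
c=snap('scene','s40'); 
u0,v0,u1,v1=255,170,385,255;k=6
cv2.imwrite('pics/s40o.png',cv2.resize(c['pixels'][v0:v1,u0:u1],None,fx=k,fy=k,interpolation=cv2.INTER_CUBIC))
c=snap('top','t40'); 
u0,v0,u1,v1=140,140,250,210;k=7
cv2.imwrite('pics/t40o.png',cv2.resize(c['pixels'][v0:v1,u0:u1],None,fx=k,fy=k,interpolation=cv2.INTER_CUBIC))
for t in('t40','s40'):
  for n in PY: dep(t,n)
for n in PY: hand('s40',n)
E
```

```text
time: 44.02
ee_pos: [0.5397, 0.1296, 0.0713]
tcp_rot: [3.141, -0.033, -0.006]
wrist_force: [-14.2, -1.4, 16.8]
opening: 0.338
t 44.02 tcp [539.7 129.6  71.3] psi -1.2 open 29.8 F [-14.2  -1.4  16.8]
turn -0.0035 shift after turn [  1.8   0.5 -12.2] tilt 0.22
time: 45.02
ee_pos: [0.5383, -0.0358, 0.1822]
tcp_rot: [3.139, -0.041, 0.003]
wrist_force: [-0.4, -0.5, -0.2]
opening: 0.068
time: 45.18
ee_pos: [0.538, -0.03, 0.1815]
tcp_rot: [-3.141, 0.035, -0.001]
wrist_force: [0.6, 0.1, 0.1]
opening: 0.005
t 45.18 tcp [538.  -30.  181.5] psi -1.27 open 0.4 F [0.6 0.1 0.1]
turn -0.0047 shift after turn [ -54.6 -378.1   31.5] tilt 0.03
t40 left 217 slope x,y(mrad) [-0.7 20.4] plate top z over floor 7.81 ends lo/hi [7.7 8.1] sd 3.2
t40 middle 316 slope x,y(mrad) [26.8  6.7] plate top z over floor 7.98 ends lo/hi [6.4 8.5] sd 3.4
t40 right 214 slope x,y(mrad) [  7.9 -14. ] plate top z over floor 7.97 ends lo/hi [7.8 7.9] sd 2.7
s40 left 126 slope x,y(mrad) [-4.6 -2.5] plate top z over floor 7.92 ends lo/hi [8.2 8. ] sd 1.9
s40 middle 172 slope x,y(mrad) [ 3.7 -2.7] plate top z over floor 7.96 ends lo/hi [7.6 7.9] sd 2.4
s40 right 79 slope x,y(mrad) [0.8 6.3] plate top z over floor 7.96 ends lo/hi [7.9 7.9] sd 2.2
s40 77 phi deg 0.5 roll -0.5 top plane at x=0 5.9 at x=46 5.5 x range [-25.1  46.5] y range [41.4 92.4]
s40 105 phi deg 0.1 roll -0.5 top plane at x=0 6.2 at x=46 6.1 x range [-27.9  49.2] y range [-24.3  27.5]
s40 49 phi deg -0.1 roll -0.0 top plane at x=0 6.2 at x=46 6.3 x range [-25.6  45.7] y range [-90.  -38.3]
```

View pics/s40o.png

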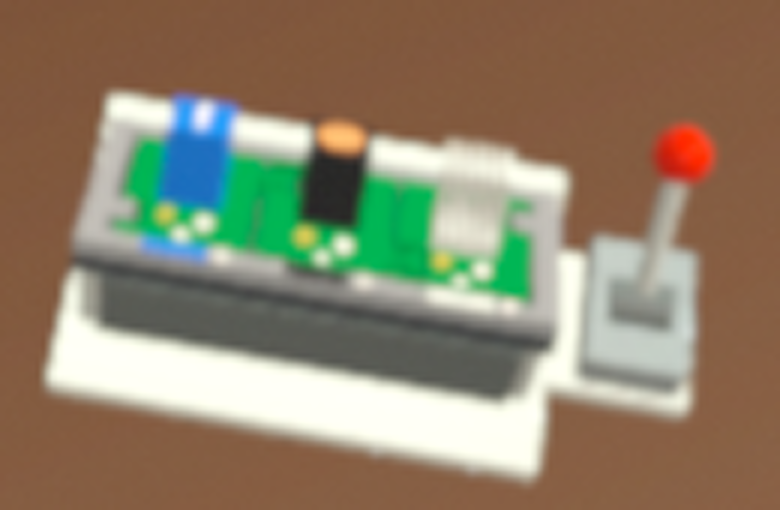

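View pics/t40o.png

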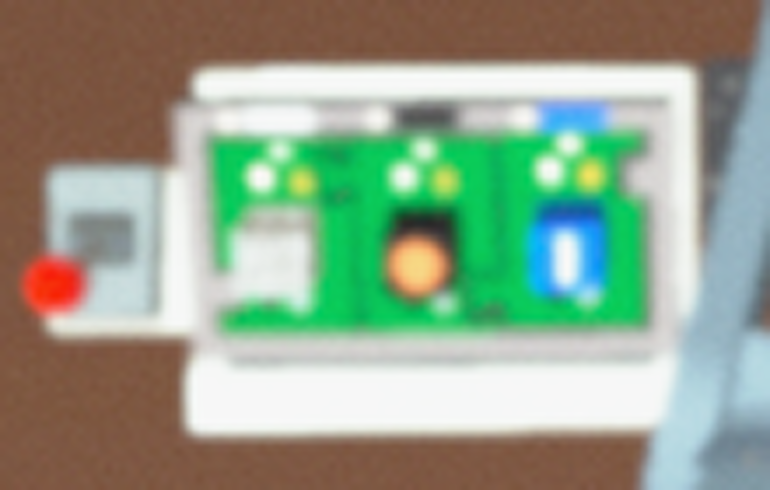

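Run:
```python
from fit import *
for t in('top0','scene0','t40','s40'):
    c=load(t);P=pts(c);im=c['pixels'].astype(int)
    y=(im[...,2]>190)&(im[...,1]>170)&(im[...,0]<80)&(P[...,1]>.3)
    Q=P[y]; print(t,'meter',np.round(np.percentile(Q,[2,50,98],axis=0),3).tolist())
    hi=Q[Q[:,2]>.05]; print('  tall part',np.round(np.percentile(hi,[2,98],axis=0),3).tolist())
    r=(im[...,2]>180)&(im[...,1]<60)&(im[...,0]<60)&(abs(P[...,1]-.349)<.03)&(abs(P[...,0]-.53)<.06)
    print('  knob',np.round(np.median(P[r],0),4))
print(status.get_state()['qpos'])
```

```text
top0 meter [[0.542, 0.45, -0.001], [0.587, 0.499, 0.017], [0.638, 0.535, 0.189]]
  tall part [[0.541, 0.493, 0.068], [0.624, 0.537, 0.19]]
  knob [0.5241 0.3484 0.1287]
scene0 meter [[0.55, 0.449, 0.001], [0.598, 0.496, 0.009], [0.641, 0.538, 0.187]]
  tall part [[0.551, 0.494, 0.176], [0.632, 0.538, 0.188]]
  knob [0.5337 0.3484 0.1264]
t40 meter [[0.541, 0.449, -0.001], [0.587, 0.499, 0.017], [0.638, 0.536, 0.189]]
  tall part [[0.541, 0.493, 0.069], [0.624, 0.538, 0.19]]
  knob [0.5242 0.3487 0.1295]
s40 meter [[0.541, 0.45, 0.001], [0.598, 0.497, 0.009], [0.641, 0.549, 0.187]]
  tall part [[0.551, 0.493, 0.173], [0.632, 0.537, 0.188]]
  knob [0.534  0.3478 0.1265]
[-2.74624603e-01  1.36713022e-01  1.73568120e+00  3.52074192e-04
  1.26921934e+00  1.31621860e+00]
```

All three modules are flush in both cameras (plate tops 7.8–8.0 mm, keys in their slots). The meter's upright starts at y 0.493, clear of the gripper, so next is the lever: approach from the robot's side with closed fingers.

```bash
python3 -m handwheel '[-3,-20,0,-0.004,1,-6,-39,0,0,1,-6,-39,0,0,1,-6,-39,0,0,1,-6,-39,0,0,1,-6,-39,0,0,1,-6,-39,0,0,1,-6,-39,0,0,1,-6,-39,0,0,1,-6,-37,0,0,1,-3,-10,10,0,1,0,0,20,0,1]'; python3 -m handwheel '[0,0,20,0,1,0,0,15,0,1,0,0,10,0,1,0,0,0,0,1,0,0,0,0,1,0,0,0,0,1]'; python3 go.py 480 349 102 -1
python3 - <<'E'
from h import *
c=snap('scene','s41'); cv2.imwrite('pics/s41c.png',cv2.resize(c['pixels'][120:250,280:410],None,fx=5,fy=4.6,interpolation=cv2.INTER_CUBIC))
E
```

```text
time: 46.28
ee_pos: [0.4841, 0.3549, 0.1532]
tcp_rot: [-3.139, 0.017, -0.007]
wrist_force: [0.8, 0.1, 1.0]
opening: 0.004
time: 46.78
ee_pos: [0.4851, 0.3502, 0.1072]
tcp_rot: [-3.141, 0.027, -0.002]
wrist_force: [0.3, -0.3, 0.8]
opening: 0.006
t 46.78 tcp [485.1 350.2 107.2] psi -0.98 open 0.5 F [ 0.3 -0.3  0.8]
turn 0.0003 shift after turn [-5.1  1.3  5.2] tilt 0.09
```

View pics/s41c.png

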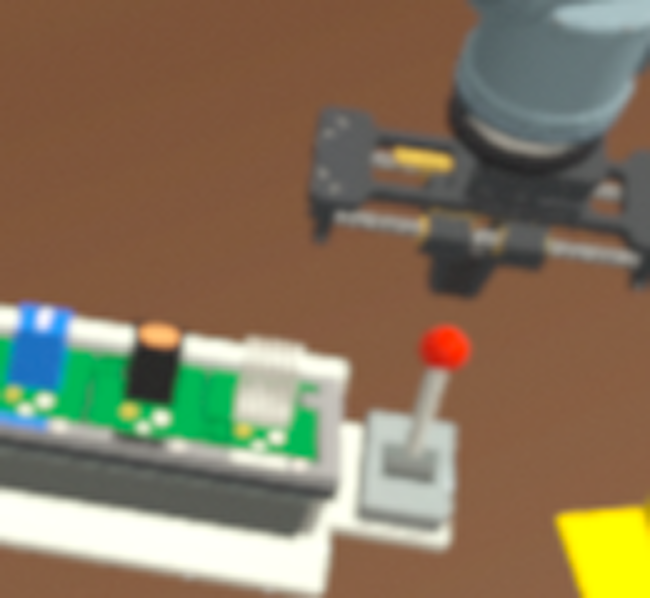

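Fingers (crop 460,270) stand behind the knob (445,345), on the robot's side. Now push.

```bash
python3 -m handwheel '[0,0.5,4,0,1,10,0,0,0,1,12,0,0,0,1,12,0,0,0,1,12,0,0,0,1,12,0,0,0,1,12,0,0,0,1,10,0,0,0,1,0,0,0,0,1,0,0,0,0,1]'; python3 go.py 580 349 103 -1;  python3 -m handwheel '[5,0,0,0,1,5,0,0,0,1,4,0,0,0,1,0,0,0,0,1,0,0,0,0,1]'; python3 go.py 580 349 103 -1
python3 - <<'E'
from h import *
c=snap('scene','s42'); cv2.imwrite('pics/s42c.png',cv2.resize(c['pixels'][120:250,280:410],None,fx=5,fy=4.6,interpolation=cv2.INTER_CUBIC))
E
```

```text
time: 47.67
ee_pos: [0.5651, 0.3476, 0.102]
tcp_rot: [3.141, -0.029, 0.0]
wrist_force: [0.4, 0.3, 0.4]
opening: 0.006
t 47.67 tcp [565.1 347.6 102. ] psi -1.04 open 0.5 F [0.4 0.3 0.4]
turn -0.0007 shift after turn [14.9 -1.7 -1. ] tilt 0.0
time: 48.08
ee_pos: [0.5787, 0.3477, 0.1022]
tcp_rot: [-3.141, 0.027, -0.001]
wrist_force: [-0.4, -0.6, -1.2]
opening: 0.003
t 48.08 tcp [578.7 347.7 102.2] psi -1.0 open 0.3 F [-0.4 -0.6 -1.2]
turn 0.0 shift after turn [ 1.2 -1.3 -0.8] tilt 0.02
```

View pics/s42c.png

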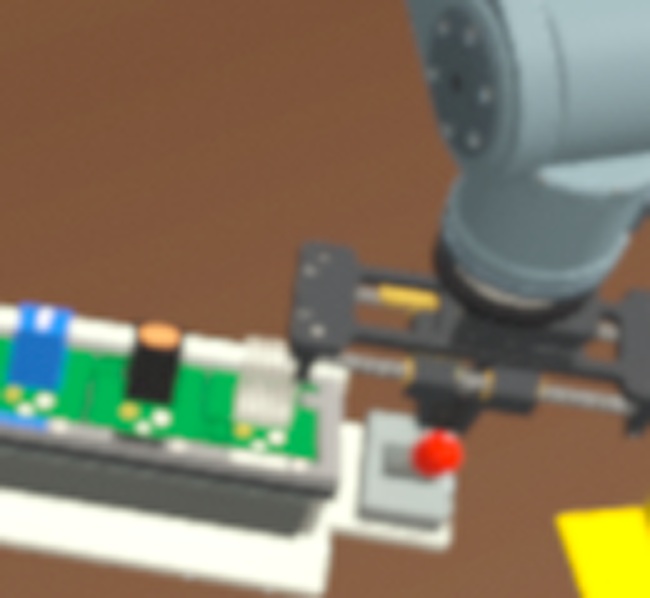

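```bash
python3 -m handwheel '[2,0,0,0,1,2,0,0,0,1,2,0,0,0,1,0,0,0,0,1,0,0,0,0,1]'; python3 go.py 580 349 103 -1;  python3 -m handwheel '[2,0,0,0,1,2,0,0,0,1,0,0,0,0,1,0,0,0,0,1]'; python3 go.py 580 349 103 -1
```

```text
time: 48.55
ee_pos: [0.5847, 0.3476, 0.1022]
tcp_rot: [-3.141, 0.027, -0.0]
wrist_force: [0.1, -0.1, -0.7]
opening: 0.003
t 48.55 tcp [584.7 347.6 102.2] psi -1.0 open 0.2 F [ 0.1 -0.1 -0.7]
turn -0.0 shift after turn [-4.7 -1.4 -0.8] tilt 0.02
time: 48.88
ee_pos: [0.5869, 0.3476, 0.1018]
tcp_rot: [3.141, -0.027, -0.006]
wrist_force: [-6.7, -0.4, 3.1]
opening: 0.0
t 48.88 tcp [586.9 347.6 101.8] psi -0.98 open 0.0 F [-6.7 -0.4  3.1]
turn 0.0004 shift after turn [-6.9 -1.3 -1.2] tilt 0.21
```

End stop reached (−6.7 N). Now back off, lift clear and check.

```bash
python3 -m handwheel '[-10,0,0,0,1,-25,0,0,0,1,-35,0,0,0,1,-35,0,-10,0,1,0,0,-40,0,1,0,0,-40,0,1,-15,30,0,0,1,-15,38,0,0,1,-10,38,0,0,1,0,38,0,0,1,0,38,0,0,1,0,38,0,0,1]'; python3 -m handwheel '[-10,38,0,0,1,-10,38,0,0,1,-10,38,0,0,1,-10,38,0,0,1,0,38,0,0,1,0,38,0,0,1,0,0,0,0,1,0,0,0,0,1]'
python3 - <<'E'
from dep import *
from hand import hand
c=snap('scene','s50'); cv2.imwrite('pics/s50o.png',cv2.resize(c['pixels'][150:280,130:390],None,fx=3,fy=3,interpolation=cv2.INTER_CUBIC))
c2=snap('top','t50'); cv2.imwrite('pics/t50o.png',cv2.resize(c2['pixels'][80:240,60:380],None,fx=2.4,fy=2.4,interpolation=cv2.INTER_CUBIC))
for t in('t50','s50'):
  for n in PY: dep(t,n)
for n in PY: hand('s50',n)
for c in(c,c2):
    P=pts(c);im=c['pixels'].astype(int)
    r=(im[...,2]>180)&(im[...,1]<60)&(im[...,0]<60)&(abs(P[...,1]-.349)<.03)&(abs(P[...,0]-.56)<.09)
    print('  knob',np.round(np.median(P[r],0),4))
s=status.get_state(); print(s['time'],s['ee_pos'])
E
```

```text
time: 49.88
ee_pos: [0.4395, 0.1286, 0.1927]
tcp_rot: [3.141, -0.026, 0.003]
wrist_force: [1.8, 0.5, 0.1]
opening: 0.006
time: 50.55
ee_pos: [0.3958, -0.0992, 0.1925]
tcp_rot: [3.141, -0.035, 0.001]
wrist_force: [-0.5, 0.5, 0.4]
opening: 0.007
t50 left 216 slope x,y(mrad) [-7.3 28.5] plate top z over floor 8.26 ends lo/hi [7.9 8.3] sd 3.2
t50 middle 316 slope x,y(mrad) [13.7 10.4] plate top z over floor 7.99 ends lo/hi [6.7 7.9] sd 3.5
t50 right 216 slope x,y(mrad) [13.   1.6] plate top z over floor 7.66 ends lo/hi [7.3 8.2] sd 2.6
s50 left 127 slope x,y(mrad) [ 9.  10.6] plate top z over floor 7.79 ends lo/hi [7.5 8.3] sd 1.8
s50 middle 169 slope x,y(mrad) [0.4 4.4] plate top z over floor 7.92 ends lo/hi [7.7 7.8] sd 2.3
s50 right 79 slope x,y(mrad) [ 9.8 -4.4] plate top z over floor 7.88 ends lo/hi [7.  7.9] sd 2.2
s50 75 phi deg -0.8 roll -0.2 top plane at x=0 5.3 at x=46 6.0 x range [-29.8  47.2] y range [41.4 92.7]
s50 105 phi deg -0.2 roll -0.3 top plane at x=0 5.8 at x=46 6.0 x range [-27.7  48.9] y range [-24.3  27.5]
s50 52 phi deg -0.7 roll -0.2 top plane at x=0 6.3 at x=46 6.8 x range [-26.5  44.7] y range [-89.7 -38.3]
  knob [0.6113 0.3456 0.1221]
  knob [0.6011 0.3457 0.1231]
50.65 [ 0.39571372 -0.09673151  0.1921319 ]
```

View pics/s50o.png

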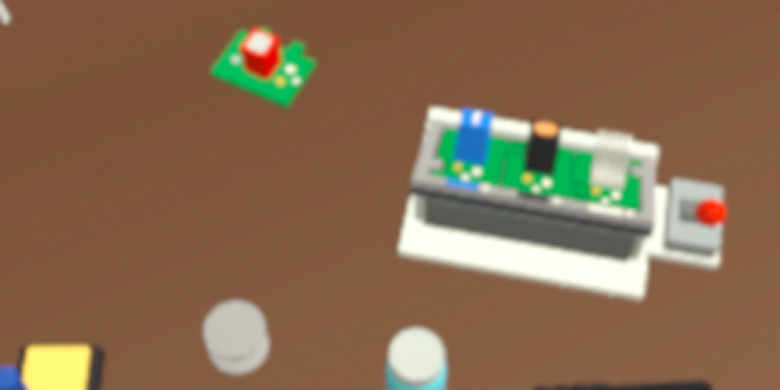

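View pics/t50o.png

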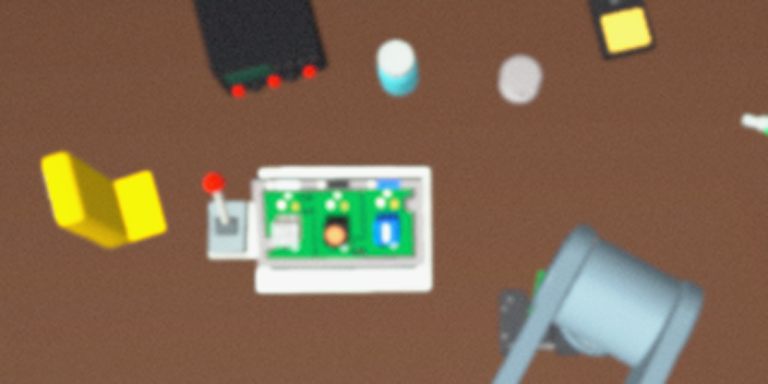

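The knob has moved 77 mm to its far stop, the modules are flush, the spare and loose things are in place and the arm is clear.

```bash
python3 -c "
from station import manip
print(manip.hand_in())"
```

```text
the job is handed in; nothing more can be done
None
```

The three modules are in the nest – silver left, black middle, blue right, dots at the upper edge – and the contact lever is fully over. I handed the job in at about 51 s of the 72 s allowed; `hand_in()` gave no verdict.

- **Modules:** The last depth readings from both cameras put the plate tops 7.7 to 8.3 mm above the pocket floor (8 is flush). Tilts are below about 0.03 rad. Both bed keys show in their slots, and the T tongues sit in theirs.
- **Lever:** I pushed it until it met the end stop at about 7 N. The knob moved 77 mm, which matches the full swing.
- **Everything else:** The spare, reel, jar and meter look unmoved in the last pictures. The cutters and screwdriver were not fully in the last crops, but the arm never worked near them.

**What went wrong and where checks disagreed**
- **Silver:** It first came to rest tilted on the low rim, about 8 mm down-slope. It took two regrasps to seat it.
- **Black:** It caught the upper rim on the way in, then stuck part-way at about 5° of tilt. I lifted it and moved it up-slope to seat it.
- **Blue:** It may have brushed the black block on arrival. Black still read flush straight afterwards.
- **Slope position:** The two cameras differed by about 3 mm on where silver sat along the slope. That position therefore rests mainly on the modules being fully down in the pocket, which leaves about ±2 mm of play.

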